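Stand the tipped sample bottles back in the lane beside the centrifuge

ROBOT

A 6-joint arm with a two-finger parallel gripper is mounted at the origin on the work surface. World frame = base frame: x ahead of the robot, y to its left, z up, the work surface at z = 0. Lengths are in mm, angles in rad, forces in N, time in s.
With the tool pointing down it reaches from about 275 to 1000 mm from the base axis. Payload 8.4 kg.
Tool frame: the origin (TCP) lies midway between the tips of the shut fingers; the grasp point (between the pads) lies 19 mm behind it; z points along the fingers, y is the line along which they close (so a half turn about z gives the same grasp; the last joint's range is limited). The gripper opens to 85 mm and grips with 20 to 120 N. Pads are 22 mm wide; open, the fingers measure 114 mm over their backs; the gripper's body (76 mm by 85 mm) begins 54 mm behind the grasp point. The pads swing forward as they close: fully open they stand 13 mm farther back than shut.
Start: joints at [-1.121, 0.353, 1.633, -0, 1.155, -0.002], TCP at [272.865, -562.292, 199.881] pointing down, gripper open.
Joint ranges: [-2.63, 2.63], [-0.92, 2.1], [0.06, 2.66], [-1.3, 4.44], [0, 2.69], [-3.02, 3.02]. Speed limits (rad/s): [2.22, 2.22, 2.79, 3.14, 3.14, 3.14].

INTERFACE

Orientations are given as [roll, pitch, yaw] about the fixed x, y, z axes, in that order (R = Rz(yaw) Ry(pitch) Rx(roll)).
In Python, from rig import r, cams gives the robot as it stands. The module is installed in compiled form; this text tells all that it offers.
- The arm moves only by the tool send_rows, never from a script. Its argument "targets" is one flat list of numbers, 7 for each row, row after row: the shift along the tool's x, y, z in m, then the turn, a rotation vector about the tool's x, y, z in rad, then the opening, from -1 (shut) to 1 (fully open). In form: [tx, ty, tz, wx, wy, wz, fingers, tx, ty, tz, wx, wy, wz, fingers, ...]. A call has 1 to 12 rows; each row is the pose to reach, as a shift and turn from the pose commanded when the call began, along the tool's axes at that moment; what a row does not reach only later rows make up. A row lasts 1/12 s, in which the tool goes at most 41.7 mm and 7.16 degrees, less where a joint would pass 70% of its speed; a pose out of reach is approached as far as the arm can. A call with a gripper value outside its range is refused whole. The fingers move at their own pace and stop on an object; "grip_force" is the grip in N (left out, the last holds). Time passes only in rows, so rows that repeat a pose let the fingers close. It gives the time, the measured TCP pose, the force, the opening and the grip force at its end, in the units of the state.
- r.sense(): the state, without advancing time (a new reading comes with each control period).
- cams.grab_frame(name): name is "scene" or "top" or "wrist"; returns a dict with "color" (384x512x3 uint8, blue, green, red), "fx", "fy", "cx", "cy" (pixels), "xyz" and "attitude" of the camera in the world. Camera axes: x right, y down, z forward; pixel columns grow to the right and rows downward; lengths in mm; the calibration is good to about 2 mm. A picture is of the moment at which its call begins. There is no depth.
- r.sign_off(): hands the job in; it is judged then, once.
The state is a dict: "clock": time; "qpos": joint angles; "qvel": joint speeds; "joint_efforts": joint torques, N m; "eef_pos": TCP position; "tcp_rot": TCP orientation; "contact_force": force on the tool from outside, world axes, zero at the start; "wrist_torque": the same for the moment, N m; "opening": opening from 0.0 (shut) to 1.0 (fully open); "grasp_force": force on a finger pad.
Only numpy, scipy, OpenCV 4.12 (cv2) and the standard library are available. Lean on these libraries where they do the work, as an engineer would, in place of code of your own. Each camera call takes 0.05 s, during which the arm holds its last target. There are 200 camera calls.

TASK

Two of the bottles queuing for the centrifuge have tipped over in the tray. Stand each one upright again, cap up, centred on the square of its own colour in the black lane and square with the tray; set them down gently and leave both standing free. Do not shift or tip the bottles and jar that still stand in the lane, and do not push the other things on the bench about.

Things in the scene. Friction and masses are not known exactly. Their poses are not given: they have to be found in the camera images.
- tray: fixed steel tray, 310 (x) x 440 (y) mm, floor top 6 mm above the table; rims 10 mm high, 5 thick; blue back rail on the far (+x) edge 32 mm high. The lane is a flush black strip 66 mm deep, centred at tray x = 100 mm, with five places at tray y = -152, -76, 0, 76, 152 mm, three taken. Origin: centre of underside, at table height; x towards the rail, y along the lane
- orange_bottle: white square plastic bottle, 50 x 50 mm, 120 mm tall: straight body 88 mm, small shoulder and neck, round orange cap 34 mm across, 22 mm high; orange band; 200 g. Starts lying on a flat side on the front of the tray, cap to the left or right. Origin: on its axis, 60 mm from the base and 60 mm from the cap's top; z from base to cap, x and y square to the flat sides
- green_bottle: white square plastic bottle, 50 x 50 mm, 120 mm tall: straight body 88 mm, small shoulder and neck, round green cap 34 mm across, 22 mm high; green band; 200 g. Starts lying on a flat side on the front of the tray, cap to the left or right. Origin: on its axis, 60 mm from the base and 60 mm from the cap's top; z from base to cap, x and y square to the flat sides
- orange_bottle_cap (a point): centre of the top face of the orange cap
- green_bottle_cap (a point): centre of the top face of the green cap
- orange_place: flat orange square, 58 x 58 mm, printed on the black strip: the empty place for the orange bottle. Origin: its centre, on the tray's floor; x and y along its sides
- green_place: flat green square, 58 x 58 mm, printed on the black strip: the empty place for the green bottle. Origin: its centre, on the tray's floor; x and y along its sides
- amber_bottle: round amber glass bottle with black cap, 50 mm across, 105 mm tall. It stands on one of the five places of the black strip. Origin: centre of its underside; z up
- white_jar: round white jar with blue lid, 52 mm across, 85 mm tall. It stands on one of the five places of the black strip. Origin: centre of its underside; z up
- blue_bottle: round blue plastic bottle with white cap, 50 mm across, 98 mm tall. It stands on one of the five places of the black strip. Origin: centre of its underside; z up
- tip_box: loose blue box with clear lid, 85 x 120 mm, 63 mm high, left of the tray. Origin: centre of its underside
- beaker: loose glass beaker, 68 mm across, 90 mm tall, right of the tray. Origin: centre of its underside
- dishes: loose stack of two clear round dishes, 90 mm across, 30 mm high, left of the tray. Origin: centre of the underside
- spatula: loose spatula, 170 mm long, lying on the table in front of the tray, to the right. Origin: on the table side, near mid-length
- centrifuge: fixed white bench centrifuge, a drum 376 mm across and 256 mm high, right of the tray. Origin: centre of its underside
There are look-alikes about, which are no part of the job. What is shaped like the orange_bottle but purple or yellow is not meant.

How it is judged (in metres and radians):
At the end, for the whole second after the job is handed in: Each bottle stands cap up on the tray floor, at rest, within 0.08 rad of upright, 15 mm of its own square's centre and 0.2 rad of square with the tray. Lane neighbours stand upright (0.1 rad), moved under 20 mm; tip box, beaker, dishes and spatula moved under 30 mm (horizontal distance between orange_bottle and orange_place below 0.015 m and angle between each of orange_bottle, green_bottle's own z axis and vertical below 0.08 rad and height (world z) of each of orange_bottle_cap, green_bottle_cap above 0.115 m and z of orange_bottle in the frame of tray between 0.06 and 0.072 m and (angle between the x axis of orange_bottle and the x axis of tray, either way round below 0.2 rad or angle between the x axis of orange_bottle and the y axis of tray, either way round below 0.2 rad) and linear speed of each of orange_bottle, green_bottle below 0.02 m/s and angular speed of each of orange_bottle, green_bottle below 0.1 rad/s and horizontal distance between green_bottle and green_place below 0.015 m and z of green_bottle in the frame of tray between 0.06 and 0.072 m and (angle between the x axis of green_bottle and the x axis of tray, either way round below 0.2 rad or angle between the x axis of green_bottle and the y axis of tray, either way round below 0.2 rad) and angle between each of amber_bottle, white_jar, blue_bottle's own z axis and vertical below 0.1 rad and distance of each of amber_bottle, white_jar, blue_bottle from where it was at the start of the episode below 0.02 m and distance of each of tip_box, beaker, dishes, spatula from where it was at the start of the episode below 0.03 m); the robot touches nothing.
It fails at once if a bottle or jar standing in the lane is shifted by more than 20 mm or tipped (distance of any of amber_bottle, white_jar, blue_bottle from where it was at the start of the episode above 0.02 m or angle between any of amber_bottle, white_jar, blue_bottle's own z axis and vertical above 0.3 rad).
It fails at once if the tip box, beaker, dishes or spatula is pushed more than 30 mm (distance of any of tip_box, beaker, dishes, spatula from where it was at the start of the episode above 0.03 m).
It fails at once if a tipped bottle is slammed on the tray (contact over 60 N), or dropped: over 0.4 m/s when near upright and its base within 30 mm of the tray floor (contact force between any of orange_bottle, green_bottle and tray above 60 N or (height (world z) of orange_bottle below 0.096 m and angle between orange_bottle's own z axis and vertical below 0.4 rad and linear speed of orange_bottle above 0.4 m/s) or (height (world z) of green_bottle below 0.096 m and angle between green_bottle's own z axis and vertical below 0.4 rad and linear speed of green_bottle above 0.4 m/s)).
It also fails if it takes over 72 s, if anything falls off the work surface, if the arm or the gripper's body presses on something with over 40 N, if the wrist force passes 120 N, or if a joint passes its speed limit or range.

## Working session

There is one attempt and no reset: what is moved stays moved. The work goes in short steps, Python scripts to look and compute and a tool call to move; the robot and the scene stay as the last step left them, time stands still between calls to the robot, and variables do not carry over. Pictures are saved under pics/ and viewed, at most 10 in all, crops included, and the job is handed in when it is done.

Besides the shell and the picture viewer there is one more tool, called after ">>>" as name(argument=value, ...) on one line, values as JSON. send_rows: Moves the arm, as the interface text tells. Its arguments: {"type":"object","properties":{"targets":{"type":"array"},"grip_force":{"type":"number"}},"required":["targets"]}

```bash
mkdir -p pics
python3 - <<'E'
from rig import r,cams
import cv2
print(r.sense())
for n in("top","scene"):
    f=cams.grab_frame(n); cv2.imwrite(f"pics/{n}0.png",f["color"]); print(n,{k:v for k,v in f.items() if k!="color"})
    cv2.imwrite(f"pics/{n}0b.png",cv2.resize(f["color"],(800,600),interpolation=cv2.INTER_CUBIC))
E
```

```text
{'clock': 0.0, 'qpos': array([-1.12140586e+00,  3.53635263e-01,  1.63413567e+00,  1.76081389e-05,
        1.15516948e+00, -2.41124616e-03]), 'qvel': array([-0.00192444,  0.00148456, -0.0001527 ,  0.00178338, -0.00093259,
       -0.00176383]), 'joint_efforts': array([-8.85374320e-04, -6.05257416e+01, -3.42056251e+01, -1.25931874e-04,
        9.37631470e-03, -1.38318541e-05]), 'eef_pos': array([ 272.64533749, -561.83147587,  199.16908484]), 'tcp_rot': array([-3.14024493e+00, -1.93491933e-05,  4.51794575e-01]), 'contact_force': array([ 0.40576332, -0.38247634,  0.0331221 ]), 'wrist_torque': array([ 0.00108872,  0.05311999, -0.05073795]), 'grasp_force': 0.0, 'opening': 0.9981336741714822}
top {'fx': 408.3830077798088, 'fy': 408.3830077798088, 'cx': 259.8049096695363, 'cy': 189.06817037307675, 'xyz': array([ 408.44222705, -102.22015877, 1548.61828284]), 'attitude': array([-3.07371512e+00, -1.26707301e-03, -1.54550148e+00])}
scene {'fx': 458.88032480904144, 'fy': 458.88032480904144, 'cx': 257.3581524894618, 'cy': 190.584630924182, 'xyz': array([1329.28501896, 1017.28590739,  964.75751312]), 'attitude': array([-2.15071504,  0.01906379,  2.50641921])}
```

View pics/top0b.png

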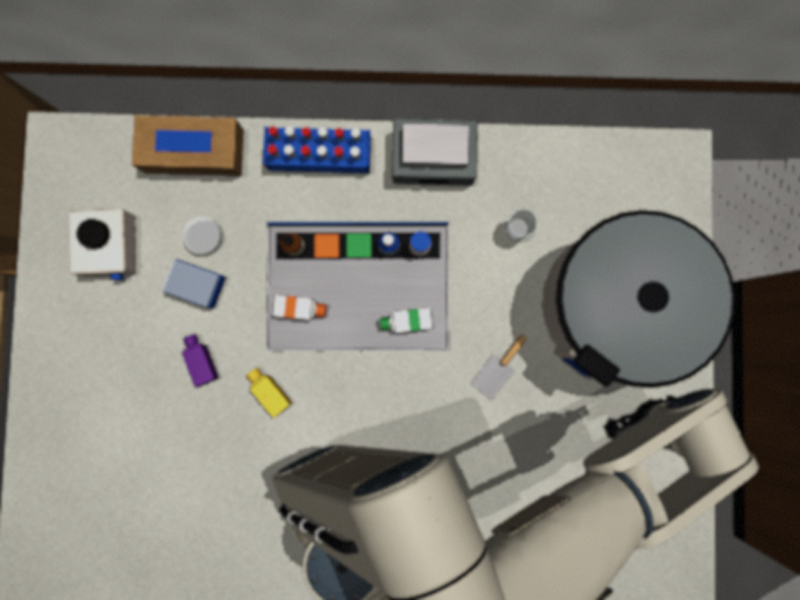

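View pics/scene0b.png

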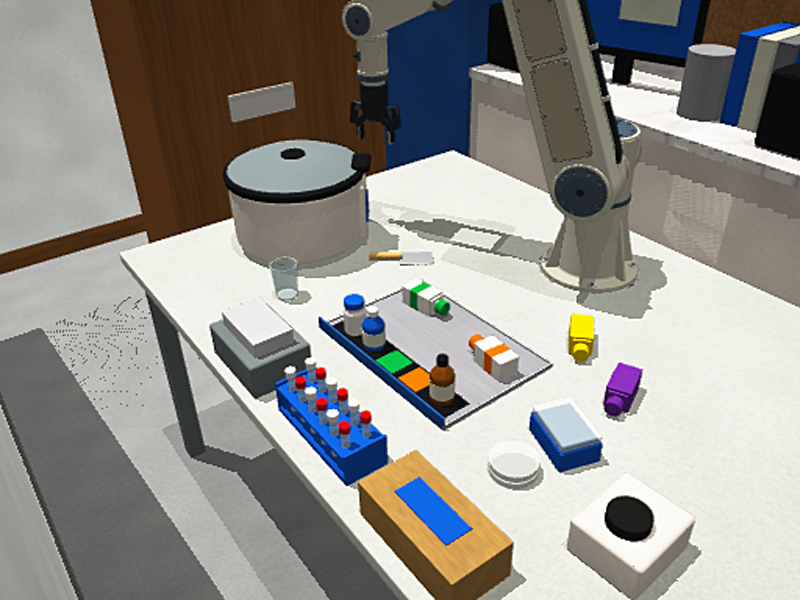

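The top view (800x600 scale) shows the orange-banded bottle lying at (300,307) with its cap to the right, and the green one at (407,320) with its cap to the left. The orange square is at (327,246) and the green at (359,246), with amber at (292,244), blue (white cap) at (389,243) and jar at (421,243). Possible confusions: purple bottle (198,360), yellow bottle (268,392), both off the tray and without a band, so not meant. Next is a close crop.

```bash
cat > h.py <<'E'
import numpy as np, cv2
from scipy.spatial.transform import Rotation as Ro
from rig import r,cams
def unproj(f,u,v,z):
    d=Ro.from_euler("xyz",f["attitude"]).apply([(u-f["cx"])/f["fx"],(v-f["cy"])/f["fy"],1])
    return f["xyz"]+d*(z-f["xyz"][2])/d[2]
def proj(f,p):
    c=Ro.from_euler("xyz",f["attitude"]).inv().apply(np.asarray(p,float)-f["xyz"])
    return f["fx"]*c[...,0]/c[...,2]+f["cx"],f["fy"]*c[...,1]/c[...,2]+f["cy"]
def crop(f,name,x0,y0,w,h,s):
    cv2.imwrite(f"pics/{name}.png",cv2.resize(f["color"][y0:y0+h,x0:x0+w],None,fx=s,fy=s,interpolation=cv2.INTER_CUBIC))
def log():
    import json
    s=r.sense(); open("log.jsonl","a").write(json.dumps([list(s["qpos"]),list(s["eef_pos"]),list(s["tcp_rot"])])+"\n"); return s
E
python3 - <<'E'
from h import *
log(); f=cams.grab_frame("top"); crop(f,"c1",165,135,130,95,6)
k=.64
for n,u,v,z in [("orange pl",327,246,6),("green pl",359,246,6),("tray TL",268,223,32),("tray BR",447,349,10),("BL",268,349,10)]: print(n,unproj(f,u*k,v*k,z).round(1))
E
```

```text
orange pl [629.1  93.7   6. ]
green pl [631.   15.8   6. ]
tray TL [677.3 233.9  32. ]
tray BR [ 386.5 -203.4   10. ]
BL [375.7 226.5  10. ]
```

View pics/c1.png

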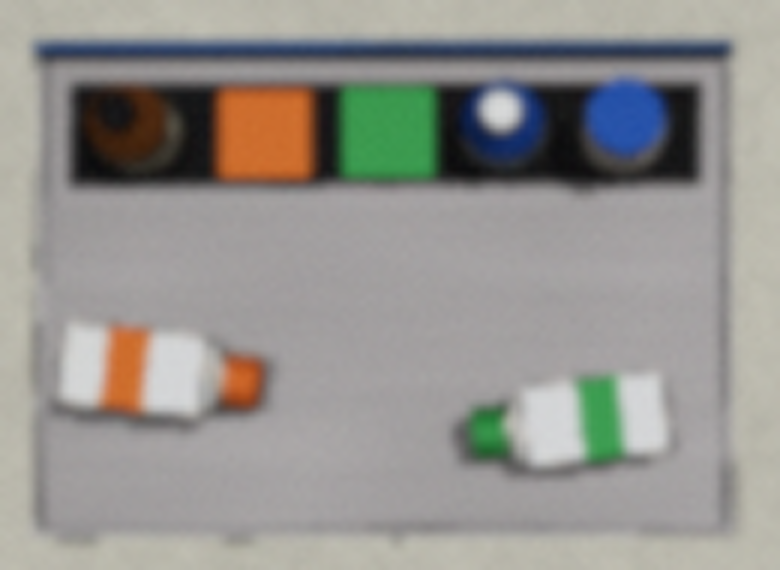

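The crop confirms the choice. The orange bottle has its base edge at (66,365) and its cap end at (264,383). The green bottle has its base edge at (664,413) and its cap end at (469,433). The orange square is centred at (265,133) and the green at (388.5,134).

Run:
```python
from h import *
f=cams.grab_frame("top")
P=lambda u,v,z:unproj(f,165+(u+.5)/6-.5,135+(v+.5)/6-.5,z)
o,g=P(265,133.5,6),P(388.5,134,6)
print("places",o.round(1),g.round(1),np.linalg.norm(o-g))
L,Rr=P(74,133.5,6),P(698,135,6); print("lane ends",L.round(1),Rr.round(1),np.linalg.norm(L-Rr))
d=o-g; d2=L-Rr; print("tray yaw",np.arctan2(-d[0],d[1]),np.arctan2(-d2[0],d2[1]))
for n,b,c in (("O",(66,365),(264,383)),("G",(664,413),(469,433))):
    B,C=P(*b,56),P(*c,31); B[2]=31; a=C-B; print(n,"base",B.round(1),"cap",C.round(1),"len",np.linalg.norm(a).round(1),"az",np.arctan2(a[1],a[0]).round(3))
# HSV centroids: places, bands
hsv=cv2.cvtColor(f["color"],cv2.COLOR_BGR2HSV)
for n,lo,hi in (("or",5,18),("gr",50,75)):
    m=cv2.inRange(hsv,(lo,120,60),(hi,255,255)); m[:,:165]=0;m[:,295:]=0;m[:135]=0;m[230:]=0
    k,_,st,ce=cv2.connectedComponentsWithStats(m)
    for i in range(1,k):
        if st[i,4]>20: print(n,st[i],ce[i].round(2),unproj(f,*ce[i],6).round(1),unproj(f,*ce[i],56).round(1))
```

```text
places [631.3  95.8   6. ] [633.   17.5   6. ] 78.33335507062009
lane ends [628.2 216.9   6. ] [ 637.4 -178.8    6. ] 395.80048597999024
tray yaw 0.02140169417565512 0.02305906686318256
O base [478.8 205.9  31. ] cap [472.  88.  31.] len 118.1 az -1.629
G base [ 458.8 -159.3   31. ] cap [444.2 -39.9  31. ] len 120.3 az 1.692
or [200 149  18  16 278] [208.6  156.71] [631.8  96.4   6. ] [624.5  90.   56. ]
or [183 150  10  11  56] [188.64 155.16] [635.8 172.6   6. ] [628.4 163.7  56. ]
or [182 190   7  14  75] [185.36 196.36] [478.6 179.1   6. ] [476.3 170.   56. ]
or [202 195   7   8  48] [204.9 198.5] [472.3 105.    6. ] [470.3  98.3  56. ]
gr [221 150  17  15 248] [229.03 156.86] [633.2  18.7   6. ] [625.9  14.8  56. ]
gr [262 199   6  13  56] [264.73 204.7 ] [ 454.7 -121.6    6. ] [ 453.2 -121.    56. ]
gr [244 204   5   7  30] [245.8 207.1] [443.8 -50.4   6. ] [442.6 -52.1  56. ]
```

>>> send_rows(targets=[0,0,-0.04,0,0,0,1,0,0,-0.08,0,0,0,1,0,0,-0.1,0,0,0,1,0,0,-0.1,0,0,0,1])

```text
clock: 0.53
eef_pos: [274.0, -564.6, 305.6]
tcp_rot: [3.133, 0.0, 0.452]
contact_force: [0.8, -0.9, 0.4]
opening: 1.005
grasp_force: 0.0
```

```bash
cat >> h.py <<'E'
O=dict(base=np.array([478.8,205.9,31]),az=-1.629)
G=dict(base=np.array([458.8,-159.3,31]),az=1.692)
YAW=.022
def Rt(z,y):
    z=np.array(z,float);y=np.array(y,float); return Ro.from_matrix(np.array([np.cross(y,z),y,z]).T)
def lie(b,h=48,tilt=np.pi/6,zg=35,up=0):   # tool pose grasping lying bottle, tcp
    a=np.array([np.cos(b["az"]),np.sin(b["az"]),0]); s=np.array([0,0,1.])
    y=np.cross(a,s); y*=np.sign(y[0])
    zt=-np.cos(tilt)*s-np.sin(tilt)*a
    g=b["base"]+h*a; g[2]=zg+up
    return g+19*zt,Rt(zt,y)
def rel(p,R):
    s=log(); Rc=Ro.from_euler("xyz",s["tcp_rot"]); 
    t=Rc.inv().apply(p-s["eef_pos"])/1000; w=(Rc.inv()*R).as_rotvec()
    print("clock",s["clock"],"tcp",s["eef_pos"].round(1),"q",s["qpos"].round(3)); print("shift",t.round(4).tolist(),"rot",w.round(4).tolist())
E
python3 - <<'E'
from h import *
p,R=lie(O,up=200); print(p); print(R.as_matrix().round(2)); rel(p,R)
E
```

```text
[476.56042357 167.46519419 218.54551733]
[[ 0.05  1.    0.03]
 [ 0.86 -0.06  0.5 ]
 [ 0.5   0.   -0.87]]
clock 0.5333 tcp [ 274.  -564.6  305.6] q [-1.121  0.274  1.509  0.     1.35  -0.002]
shift [0.5019, -0.5709, 0.0823] rot [0.2849, 0.4776, -1.0337]
```

>>> send_rows(targets=[0.5,-0.57,0.0,0.28,0.48,-1.03,1,0.5,-0.57,0.0,0.28,0.48,-1.03,1,0.5,-0.57,0.0,0.28,0.48,-1.03,1,0.5,-0.57,0.0,0.28,0.48,-1.03,1,0.5,-0.57,0.0,0.28,0.48,-1.03,1,0.5,-0.57,0.0,0.28,0.48,-1.03,1,0.5,-0.57,0.0,0.28,0.48,-1.03,1,0.5,-0.57,0.0,0.28,0.48,-1.03,1,0.5,-0.57,0.0,0.28,0.48,-1.03,1,0.5,-0.57,0.0,0.28,0.48,-1.03,1,0.5,-0.57,0.0,0.28,0.48,-1.03,1,0.5,-0.57,0.0,0.28,0.48,-1.03,1])

```text
clock: 1.53
eef_pos: [405.3, -78.4, 298.9]
tcp_rot: [-3.14, -0.532, 1.506]
contact_force: [1.5, -0.3, 0.8]
opening: 0.999
grasp_force: 0.0
```

Run:
```python
from h import *
p,R=lie(O,up=200); rel(p,R)
```

```text
clock 1.5333 tcp [405.3 -78.4 298.9] q [-0.6    0.07   1.885  0.452  1.489 -0.643]
shift [0.1747, 0.0555, 0.1959] rot [0.0014, -0.0082, -0.0058]
```

>>> send_rows(targets=[0.175,0.055,0.196,0,-0.008,-0.006,1,0.175,0.055,0.196,0,-0.008,-0.006,1,0.175,0.055,0.196,0,-0.008,-0.006,1,0.175,0.055,0.196,0,-0.008,-0.006,1,0.175,0.055,0.196,0,-0.008,-0.006,1,0.175,0.055,0.196,0,-0.008,-0.006,1,0.175,0.055,0.196,0,-0.008,-0.006,1,0.175,0.055,0.196,0,-0.008,-0.006,1,0.175,0.055,0.196,0,-0.008,-0.006,1,0.175,0.055,0.196,0,-0.008,-0.006,1])

```text
clock: 2.37
eef_pos: [475.7, 165.6, 219.2]
tcp_rot: [3.139, -0.522, 1.515]
contact_force: [0.6, -0.2, 0.3]
opening: 1.004
grasp_force: 0.0
```

```bash
cat > kin.py <<'E'
from h import *
import json
from scipy.optimize import least_squares
D=[json.loads(l) for l in open("log.jsonl")]
def fk(q,P,s4,s6):
    a1,d1,L2,e,L3,Lt=P
    R1=Ro.from_euler("z",q[0]); R2=R1*Ro.from_euler("y",q[1]); R3=R2*Ro.from_euler("y",q[2])
    R6=R3*Ro.from_euler("z",s4*q[3])*Ro.from_euler("y",q[4])*Ro.from_euler("z",s6*q[5])
    p=R1.apply([a1,0,d1])+R2.apply([0,0,L2])+R3.apply([e,0,L3])+R6.apply([0,0,Lt])
    return p,R6*Ro.from_euler("z",np.pi/2)
def fit():
    best=None
    for s4 in(1,-1):
        for s6 in(1,-1):
            re=max((fk(q,np.zeros(6),s4,s6)[1].inv()*Ro.from_euler("xyz",w)).magnitude() for q,p,w in D)
            if best is None or re<best[0]: best=(re,s4,s6)
    re,s4,s6=best
    P0=np.array([0,300,450,0,450,250.])
    sol=least_squares(lambda P:np.concatenate([np.concatenate([fk(q,P,s4,s6)[0]-p for q,p,w in D]),(P-P0)*.003]),P0)
    res=[np.linalg.norm(fk(q,sol.x,s4,s6)[0]-p) for q,p,w in D]
    print("fit rot",round(re,4),"s",s4,s6,"P",sol.x.round(1),"res",np.round(res,1)); return sol.x,s4,s6
lo=np.array([-2.63,-.92,.06,-1.3,0,-3.02]);hi=np.array([2.63,2.1,2.66,4.44,2.69,3.02])
def ik(p,R,q0,M):
    def f(q):
        a,b=fk(q,*M); return np.r_[(a-p)/100,(b.inv()*R).as_rotvec()]
    s=least_squares(f,np.clip(q0,lo+.01,hi-.01),bounds=(lo,hi)); return s.x,np.linalg.norm(s.fun)
E
cat > t.py <<'E'
from kin import *
p,R=lie(O,up=200); rel(p,R)
D=[json.loads(l) for l in open("log.jsonl")]; import kin; kin.D=D
M=fit()
c,s=np.cos(YAW),np.sin(YAW); t=np.pi/6
fx=np.array([c,s,0]);fy=np.array([-s,c,0]);k=np.array([0,0,1.])
zt=np.cos(t)*fx-np.sin(t)*k
for n,pl,y in(("O",[631.5,95,54],fy),("G",[633,18.5,54],-fy)):
  for up in(0,130):
    p=np.array(pl)+[0,0,up]+19*zt
    for q0 in([.15,.3,1.5,0,.3,1.5],[.15,.3,1.5,0,.3,-1.5],[.1,.3,1.5,3.1,.3,1.5],[.1,.3,1.5,3.1,.3,-1.5],D[-1][0]):
        q,e=ik(p,Rt(zt,y),q0,M); print(n,up,q.round(2),round(e,3))
f=cams.grab_frame("wrist"); cv2.imwrite("pics/w1.png",f["color"])
E
python3 t.py
```

```text
clock 2.3667 tcp [475.7 165.6 219.2] q [-0.048  0.138  1.996  0.6    1.083 -0.299]
shift [0.0014, 0.0008, 0.0015] rot [0.0018, 0.0013, 0.0017]
fit rot 0.0 s 1 1 P [-2.000e-01  3.006e+02  5.653e+02  5.900e+01  4.956e+02  3.771e+02] res [1.5 1.5 0.3 0.2]
O 0 [ 0.14  0.43  2.14 -1.21  0.   -0.27] 0.485
O 0 [ 0.14  0.43  2.14 -0.79  0.   -0.69] 0.485
O 0 [0.27 0.71 2.38 3.4  1.   1.56] 0.0
O 0 [0.27 0.71 2.38 3.4  1.   1.56] 0.0
O 0 [ 0.14  0.43  2.14 -0.39  0.   -1.1 ] 0.485
O 130 [ 0.19  0.18  2.2  -1.3   0.08 -0.15] 0.311
O 130 [ 0.14  0.18  2.21 -0.84  0.   -0.65] 0.313
O 130 [0.27 0.32 2.39 3.51 0.63 1.4 ] 0.0
O 130 [0.27 0.32 2.39 3.51 0.63 1.4 ] 0.0
O 130 [ 0.14  0.18  2.21 -0.51  0.   -0.98] 0.313
G 0 [ 0.03  0.42  2.15 -0.37  0.    1.94] 0.481
G 0 [ 0.04  0.71  2.4   3.16  1.02 -1.57] 0.0
G 0 [ 0.04  0.71  2.4   3.16  1.02 -1.57] 0.0
G 0 [ 0.04  0.71  2.4   3.16  1.02 -1.57] 0.0
G 0 [ 0.04  0.71  2.4   3.16  1.02 -1.57] 0.0
G 130 [ 0.03  0.17  2.22 -0.2   0.    1.78] 0.3
G 130 [ 0.04  0.31  2.41  3.16  0.62 -1.58] 0.0
G 130 [ 0.04  0.31  2.41  3.16  0.62 -1.58] 0.0
G 130 [ 0.04  0.31  2.41  3.16  0.62 -1.58] 0.0
G 130 [ 0.04  0.31  2.41  3.16  0.62 -1.58] 0.0
```

View pics/w1.png

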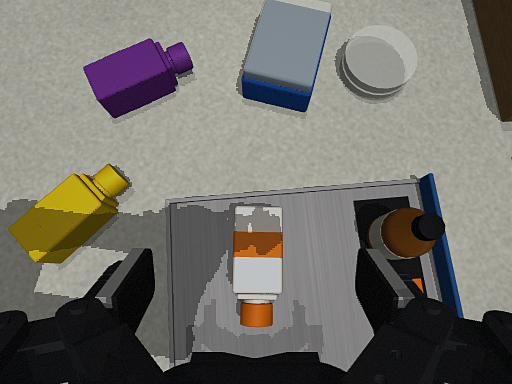

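The wrist view shows the orange bottle lying centred between the fingers, at (257,265) with its cap at (257,313). I now check the transfer path with the fitted kinematics.

```bash
cat >> kin.py <<'E'
from scipy.spatial.transform import Slerp
c,s=np.cos(YAW),np.sin(YAW); FX=np.array([c,s,0]);FY=np.array([-s,c,0]);K=np.array([0,0,1.])
PO=np.array([631.5,95,6]);PG=np.array([633,18.5,6])
def stand(pl,sg,h=48,off=4,tilt=np.pi/6,up=0,yaw=0):
    Rz=Ro.from_euler("z",yaw); zt=np.cos(tilt)*FX-np.sin(tilt)*K
    p=-off*FX+h*K+19*zt
    return pl+up*K+Rz.apply(p),Rz*Rt(zt,sg*FY)
def path(A,B,q,M,n=24):
    sl=Slerp([0,1],Ro.concatenate([A[1],B[1]])); out=[]
    for u in np.linspace(0,1,n+1):
        q,e=ik(A[0]*(1-u)+B[0]*u,sl([u])[0],q,M); out.append((u,*q,e))
    out=np.array(out); print(out[::3].round(2)); print("maxstep",abs(np.diff(out[:,1:7],axis=0)).max(0).round(2),"rotang",(A[1].inv()*B[1]).magnitude().round(2)); return q
E
python3 - <<'E'
from kin import *
M=fit(); q=np.array(D[-1][0])
A=lie(O,up=0); q=path(lie(O,up=200),A,q,M,6)
B=lie(O,up=180); q=path(A,B,q,M,6)
print("direct"); path(B,stand(PO,1,up=130),q,M)
E
```

```text
fit rot 0.0 s 1 1 P [-2.000e-01  3.006e+02  5.653e+02  5.900e+01  4.956e+02  3.771e+02] res [1.5 1.5 0.3 0.2]
[[ 0.   -0.04  0.14  1.99  0.6   1.08 -0.3   0.  ]
 [ 0.5  -0.04  0.29  2.08  0.7   0.89 -0.47  0.  ]
 [ 1.   -0.04  0.48  2.12  0.85  0.73 -0.69  0.  ]]Traceback (most recent call last):
  File "<stdin>", line 3, in <module>
  File "kin.py", line 38, in path
    out=np.array(out); print(out[::3].round(2)); print("maxstep",abs(np.diff(out[:,1:7],axis=0)).max(0).round(2),"rotang",(A[1].inv()*B[1]).magnitude().round(2)); return q
                                                                                                                          ^^^^^^^^^^^^^^^^^^^^^^^^^^^^^^^^^^^
AttributeError: 'float' object has no attribute 'round'
```

Lie descent is reachable; descend while fixing the print.

>>> send_rows(targets=[0.0508,0.001,0.0873,0.002,0.001,0.002,1,0.0508,0.001,0.0873,0.002,0.001,0.002,1,0.0508,0.001,0.0873,0.002,0.001,0.002,1,0.0508,0.001,0.0873,0.002,0.001,0.002,1,0.0508,0.001,0.0873,0.002,0.001,0.002,1])

```text
clock: 2.83
eef_pos: [482.1, 252.8, 169.0]
tcp_rot: [-3.141, -0.523, 1.512]
contact_force: [-0.5, -0.7, -0.4]
opening: 1.0
grasp_force: 0.0
```

```bash
sed -i 's/magnitude().round(2)/magnitude()/' kin.py
python3 - <<'E'
from kin import *
rel(*lie(O))
M=fit(); q=np.array(log()["qpos"])
B=lie(O,up=180); q=path(lie(O,up=100),B,q,M,3)
print("direct"); path(B,stand(PO,1,up=130),q,M)
E
```

```text
clock 2.8333 tcp [482.1 252.8 169. ] q [ 0.136  0.225  2.021  0.673  0.906 -0.233]
shift [-0.1493, -0.0005, 0.0876] rot [-0.0002, 0.0002, -0.0004]
fit rot 0.0 s 1 1 P [-2.000e-01  3.006e+02  5.653e+02  5.900e+01  4.956e+02  3.771e+02] res [1.5 1.5 0.3 0.2]
[[ 0.   -0.04  0.29  2.08  0.7   0.89 -0.47  0.  ]
 [ 1.   -0.04  0.17  2.01  0.62  1.04 -0.33  0.  ]]
maxstep [0.   0.04 0.02 0.03 0.05 0.05] rotang 0.0
direct
[[ 0.   -0.04  0.17  2.01  0.62  1.04 -0.33  0.  ]
 [ 0.12  0.04  0.14  2.    0.47  0.94 -0.37  0.  ]
 [ 0.25  0.13  0.11  2.02  0.31  0.82 -0.39  0.  ]
 [ 0.38  0.21  0.09  2.05  0.12  0.67 -0.4   0.  ]
 [ 0.5   0.27  0.08  2.11 -0.14  0.52 -0.34  0.  ]
 [ 0.62  0.32  0.1   2.18 -0.55  0.36 -0.13  0.  ]
 [ 0.75  0.34  0.13  2.25 -1.3   0.27  0.41  0.01]
 [ 0.88  0.29  0.16  2.22 -1.3   0.22  0.15  0.17]
 [ 1.    0.19  0.18  2.2  -1.3   0.08 -0.15  0.31]]
maxstep [0.04 0.01 0.03 0.28 0.06 0.21] rotang 2.1413033670741877
```

I got the sign of the tool-x shift wrong in that call. The arm went sideways at z 169 mm and touched nothing. I'll move above the bottle again and plan the swing through positive q4.

>>> send_rows(targets=[-0.099,0,0.001,0,0,0,1,-0.099,0,0.001,0,0,0,1,-0.099,0,0.001,0,0,0,1,-0.099,0,0.001,0,0,0,1,-0.099,0,0.001,0,0,0,1])

```text
clock: 3.25
eef_pos: [478.2, 166.5, 119.4]
tcp_rot: [3.141, -0.524, 1.508]
contact_force: [0.0, 0.3, 0.9]
opening: 1.001
grasp_force: 0.0
```

```bash
cat >> kin.py <<'E'
def jpath(qa,qb,M,b,n=8,h=48,off=4):   # joint interpolation, report tool + held-bottle base/cap
    for u in np.linspace(0,1,n+1):
        q=qa*(1-u)+qb*u; p,R=fk(q,*M)
        print(round(u,2),q.round(2),"tcp",p.round(0),"z_t",R.as_matrix()[:,2].round(2),"y_t",R.as_matrix()[:,1].round(2))
E
python3 - <<'E'
from kin import *
rel(*lie(O))
M=fit()
B=lie(O,up=250); qa,e=ik(*B,np.array(D[-1][0]),M)
qb,e2=ik(*stand(PO,1,up=160),[.27,.32,2.39,3.5,.6,1.4],M); print(e,e2)
jpath(qa,qb,M,O)
E
```

```text
clock 3.25 tcp [478.2 166.5 119.4] q [-0.047  0.292  2.077  0.696  0.895 -0.464]
shift [-0.0497, -0.0017, 0.0878] rot [0.0028, -0.0004, -0.0036]
fit rot 0.0 s 1 1 P [-1.000e-01  3.010e+02  5.651e+02  5.930e+01  4.956e+02  3.771e+02] res [1.5 1.5 0.3 0.2 0.  0. ]
8.199436303583746e-15 8.368374353223171e-10
0.0 [-0.04  0.08  1.94  0.57  1.18 -0.23] tcp [477. 167. 269.] z_t [ 0.03  0.5  -0.87] y_t [ 1.   -0.06 -0.  ]
0.12 [-0.01  0.1   1.99  0.95  1.1  -0.03] tcp [507. 270. 308.] z_t [ 0.14  0.72 -0.68] y_t [ 0.91 -0.35 -0.19]
0.25 [0.03 0.12 2.05 1.32 1.02 0.16] tcp [551. 330. 357.] z_t [ 0.29  0.84 -0.47] y_t [ 0.7  -0.52 -0.5 ]
0.38 [0.07 0.14 2.1  1.69 0.94 0.36] tcp [602. 348. 397.] z_t [ 0.46  0.84 -0.29] y_t [ 0.37 -0.48 -0.8 ]
0.5 [0.11 0.16 2.16 2.07 0.86 0.55] tcp [653. 327. 413.] z_t [ 0.64  0.74 -0.18] y_t [ 0.01 -0.24 -0.97]
0.62 [0.15 0.18 2.21 2.44 0.78 0.75] tcp [691. 279. 398.] z_t [ 0.8   0.58 -0.15] y_t [-0.28  0.14 -0.95]
0.75 [0.19 0.2  2.27 2.82 0.7  0.94] tcp [706. 216. 352.] z_t [ 0.9   0.38 -0.21] y_t [-0.41  0.55 -0.73]
0.88 [0.23 0.21 2.32 3.19 0.62 1.13] tcp [691. 151. 284.] z_t [ 0.92  0.19 -0.34] y_t [-0.31  0.87 -0.37]
1.0 [0.27 0.23 2.38 3.57 0.54 1.33] tcp [644.  95. 204.] z_t [ 0.87  0.02 -0.5 ] y_t [-0.02  1.    0.  ]
```

>>> send_rows(targets=[-0.0497,-0.0017,0.0876,0.003,0,-0.004,1,-0.0497,-0.0017,0.0876,0.003,0,-0.004,1,-0.0497,-0.0017,0.0876,0.003,0,-0.004,1,-0.0497,-0.0017,0.0876,0.003,0,-0.004,1,-0.0497,-0.0017,0.0876,0.003,0,-0.004,1,-0.0497,-0.0017,0.0876,0.003,0,-0.004,1])

```text
clock: 3.75
eef_pos: [477.1, 169.5, 19.8]
tcp_rot: [3.139, -0.524, 1.518]
contact_force: [0.5, -0.1, 0.3]
opening: 1.0
grasp_force: 0.0
```

Run:
```python
from h import *
rel(*lie(O)); s=r.sense(); f=cams.grab_frame("wrist"); print(Ro.from_euler("xyz",s["tcp_rot"]).inv().apply(f["xyz"]-s["eef_pos"]).round(0), s["contact_force"])
cv2.imwrite("pics/w2.png",f["color"])
```

```text
clock 3.75 tcp [477.1 169.5  19.8] q [-0.041  0.481  2.121  0.852  0.728 -0.691]
shift [-0.0024, -0.0004, 0.0001] rot [-0.0006, -0.0007, 0.0049]
[  72.    0. -174.] [ 0.49493727 -0.05930151  0.31969251]
```

View pics/w2.png

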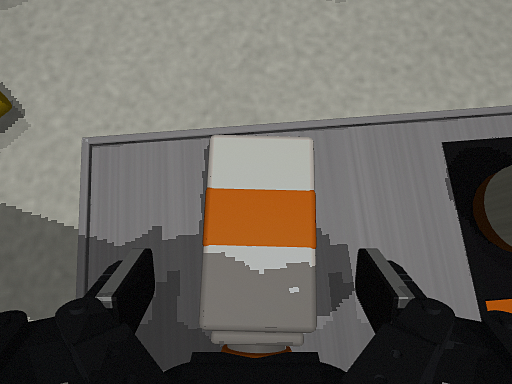

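The wrist view shows the orange bottle between the open fingers, with its base edge at row 136 (columns 210–312) and its shoulder at row 330. It is aligned, so I close.

>>> send_rows(targets=[-0.002,0,0,0,0,0.004,0.1,-0.002,0,0,0,0,0.004,-0.2,-0.002,0,0,0,0,0.004,-0.4,-0.002,0,0,0,0,0.004,-0.4,-0.002,0,0,0,0,0.004,-0.4,-0.002,0,0,0,0,0.004,-0.4,-0.002,0,0,0,0,0.004,-0.4,-0.002,0,0,0,0,0.004,-0.4], grip_force=40)

```text
clock: 4.47
eef_pos: [476.4, 167.3, 18.2]
tcp_rot: [-3.141, -0.524, 1.513]
contact_force: [-0.6, -5.2, 11.2]
opening: 0.57
grasp_force: 39.7
```

Run:
```python
from h import *
s=log(); print(s["eef_pos"],s["tcp_rot"],s["opening"],s["grasp_force"],s["contact_force"])
f=cams.grab_frame("wrist"); cv2.imwrite("pics/w3.png",f["color"])
g=s["eef_pos"]-19*Ro.from_euler("xyz",s["tcp_rot"]).as_matrix()[:,2]; print("grasp pt",g)
# nominal O base-top corners for reference with pixel read from w2 (pre-close pose ~ same)
for u,v in((210,136),(312,137)): print(unproj(f,u,v,56).round(1))
hsv=cv2.cvtColor(f["color"],cv2.COLOR_BGR2HSV); m=cv2.inRange(hsv,(5,150,100),(18,255,255)); m[270:]=0;m[:,450:]=0
print(cv2.boundingRect(m), cv2.minAreaRect(cv2.findNonZero(m)))
for v in (133,136,138,188,190,246): print(v,f["color"][v,262])
```

```text
[476.4397383  167.3404615   18.17636875] [-3.1407147  -0.52439085  1.51269484] 0.5698560483385413 39.65347945690155 [-0.59143255 -5.24522403 11.21516694]
grasp pt [475.90398128 157.84251868  34.62331517]
[457.9 205.8  56. ]
[505.3 202.6  56. ]
(199, 181, 114, 61) ((255.8611602783203, 210.9974365234375), (113.18431091308594, 58.101158142089844), 1.0609116554260254)
133 [173 181 180]
136 [173 182 180]
138 [175 182 180]
188 [ 17  89 181]
190 [ 18  90 182]
246 [182 184 181]
```

Gripped: opening 0.57 (about 48 mm), 40 N. Lifting.

>>> send_rows(targets=[0.01,0,-0.017,0,0,0,-0.4,0.025,0,-0.043,0,0,0,-0.4,0.04,0,-0.07,0,0,0,-0.4,0.06,0,-0.104,0,0,0,-0.4,0.08,0,-0.138,0,0,0,-0.4,0.1,0,-0.173,0,0,0,-0.4,0.125,0,-0.216,0,0,0,-0.4,0.125,0,-0.216,0,0,0,-0.4,0.125,0,-0.216,0,0,0,-0.4])

```text
clock: 5.27
eef_pos: [477.8, 167.5, 270.0]
tcp_rot: [3.137, -0.524, 1.516]
contact_force: [-0.2, -0.1, -1.3]
opening: 0.568
grasp_force: 43.6
```

```bash
cat >> kin.py <<'E'
def legs(q_end,M,n,q=None):   # joint-interpolated waypoints as rows rel. to current pose
    s=log(); qa=s["qpos"]; p0,R0=s["eef_pos"],Ro.from_euler("xyz",s["tcp_rot"])
    print("clock",s["clock"],"tcp",p0.round(1),"q",qa.round(2),"grip",s["opening"].round(3),s["grasp_force"])
    for i in range(1,n+1):
        p,R=fk(qa+(q_end-qa)*i/n,*M)
        print(np.r_[R0.inv().apply(p-p0)/1000,(R0.inv()*R).as_rotvec()].round(3).tolist(),"tcp",p.round(0))
E
python3 - <<'E'
from kin import *
M=fit()
qb,e2=ik(*stand(PO,1,up=160,h=47),[.27,.32,2.39,3.5,.6,1.4],M); print(qb.round(3),e2)
legs(qb,M,30)
E
```

```text
fit rot 0.0 s 1 1 P [-2.000e-01  2.975e+02  5.673e+02  5.830e+01  4.947e+02  3.770e+02] res [1.5 1.5 0.6 0.2 0.4 0.4 0.  0.2 0.2]
[0.271 0.235 2.381 3.563 0.548 1.331] 4.3680608912222795e-10Traceback (most recent call last):
  File "<stdin>", line 4, in <module>
  File "kin.py", line 45, in legs
    print("clock",s["clock"],"tcp",p0.round(1),"q",qa.round(2),"grip",s["opening"].round(3),s["grasp_force"])
                                                                      ^^^^^^^^^^^^^^^^^^
AttributeError: 'float' object has no attribute 'round'
```

```bash
sed -i 's/s\["opening"\].round(3)/s["opening"]/' kin.py
cat >> kin.py <<'E'
def swing(q_end,M,frac,n=4):   # next part of a joint swing, as n waypoints
    qa=log()["qpos"]; legs(qa+(q_end-qa)*frac,M,n)
E
python3 - <<'E'
from kin import *
M=fit()
qb=np.array([0.271,0.235,2.381,3.563,0.548,1.331])
swing(qb,M,.3)
E
```

```text
fit rot 0.0 s 1 1 P [-2.000e-01  2.973e+02  5.675e+02  5.840e+01  4.947e+02  3.770e+02] res [1.5 1.5 0.7 0.1 0.3 0.3 0.  0.2 0.2 0.2]
clock 5.2667 tcp [477.8 167.5 270. ] q [-0.04  0.08  1.94  0.57  1.18 -0.23] grip 0.568228839218721 43.63417474237849
[0.069, 0.013, 0.015, -0.031, 0.188, 0.214] tcp [495. 234. 291.]
[0.128, 0.031, 0.018, -0.041, 0.37, 0.444] tcp [516. 285. 319.]
[0.176, 0.055, 0.011, -0.031, 0.545, 0.689] tcp [542. 322. 348.]
[0.208, 0.083, -0.001, -0.005, 0.713, 0.944] tcp [571. 342. 376.]
```

>>> send_rows(targets=[0.023,0.004,0.005,-0.01,0.063,0.071,-0.4,0.046,0.009,0.01,-0.02,0.125,0.143,-0.4,0.069,0.013,0.015,-0.031,0.188,0.214,-0.4,0.089,0.019,0.016,-0.034,0.249,0.29,-0.4,0.108,0.025,0.017,-0.038,0.31,0.367,-0.4,0.128,0.031,0.018,-0.041,0.37,0.444,-0.4,0.144,0.039,0.016,-0.038,0.428,0.525,-0.4,0.16,0.047,0.013,-0.035,0.487,0.607,-0.4,0.176,0.055,0.011,-0.031,0.545,0.689,-0.4,0.187,0.064,0.007,-0.022,0.6,0.774,-0.4,0.198,0.074,0.003,-0.014,0.657,0.859,-0.4,0.208,0.083,-0.001,-0.005,0.713,0.944,-0.4])

```text
clock: 6.27
eef_pos: [569.4, 341.9, 368.4]
tcp_rot: [-2.129, -0.731, 0.002]
contact_force: [0.4, -0.2, -2.7]
opening: 0.568
grasp_force: 43.7
```

Run:
```python
from kin import *
M=fit()
qb=np.array([0.271,0.235,2.381,3.563,0.548,1.331])
swing(qb,M,.5)
```

```text
fit rot 0.0 s 1 1 P [-2.000e-01  2.971e+02  5.677e+02  5.840e+01  4.946e+02  3.770e+02] res [1.5 1.5 0.7 0.1 0.3 0.3 0.  0.2 0.2 0.2 0.2 0.2]
clock 6.2667 tcp [569.4 341.9 368.4] q [0.05 0.13 2.07 1.47 0.98 0.24] grip 0.5682691584179008 43.70381589424369
[0.045, 0.002, 0.008, 0.019, 0.173, 0.319] tcp [607. 348. 394.]
[0.08, 0.021, 0.004, 0.045, 0.337, 0.648] tcp [643. 334. 407.]
[0.101, 0.055, -0.008, 0.078, 0.496, 0.983] tcp [673. 306. 404.]
[0.106, 0.099, -0.026, 0.117, 0.656, 1.32] tcp [695. 268. 387.]
```

>>> send_rows(targets=[0.015,0.001,0.003,0.006,0.058,0.106,-0.4,0.03,0.001,0.006,0.013,0.115,0.213,-0.4,0.045,0.002,0.008,0.019,0.173,0.319,-0.4,0.057,0.008,0.007,0.028,0.228,0.429,-0.4,0.068,0.015,0.005,0.036,0.282,0.538,-0.4,0.08,0.021,0.004,0.045,0.337,0.648,-0.4,0.087,0.032,0,0.056,0.39,0.76,-0.4,0.094,0.044,-0.004,0.067,0.443,0.871,-0.4,0.101,0.055,-0.008,0.078,0.496,0.983,-0.4,0.103,0.07,-0.014,0.091,0.549,1.095,-0.4,0.104,0.085,-0.02,0.104,0.603,1.208,-0.4,0.106,0.099,-0.026,0.117,0.656,1.32,-0.4])

```text
clock: 7.27
eef_pos: [694.6, 267.0, 384.9]
tcp_rot: [-1.749, 0.378, -1.053]
contact_force: [0.3, -0.2, -1.4]
opening: 0.571
grasp_force: 43.8
```

Run:
```python
from kin import *
M=fit()
qb=np.array([0.271,0.235,2.381,3.563,0.548,1.331])
swing(qb,M,1)
rel(*stand(PO,1,up=160,h=47))
```

```text
fit rot 0.0 s 1 1 P [-5.000e-01  2.958e+02  5.687e+02  5.890e+01  4.949e+02  3.763e+02] res [1.5 1.5 0.8 0.4 0.5 0.5 0.5 0.5 0.5 0.4 0.4 0.4 1.2 1.2]
clock 7.2667 tcp [694.6 267.  384.9] q [0.16 0.18 2.22 2.51 0.76 0.8 ] grip 0.5707484722043595 43.752417775066306
[0.052, 0.014, -0.01, 0.042, 0.154, 0.341] tcp [705. 223. 354.]
[0.102, 0.046, -0.032, 0.096, 0.311, 0.679] tcp [700. 177. 311.]
[0.147, 0.09, -0.064, 0.169, 0.471, 1.011] tcp [679. 134. 259.]
[0.182, 0.144, -0.106, 0.266, 0.633, 1.335] tcp [643.  95. 203.]
clock 7.2667 tcp [694.6 267.  384.9] q [0.159 0.184 2.222 2.508 0.76  0.798]
shift [0.1823, 0.1439, -0.1052] rot [0.2662, 0.6335, 1.3354]
```

>>> send_rows(targets=[0.017,0.004,-0.003,0.014,0.051,0.113,-0.4,0.034,0.008,-0.006,0.028,0.103,0.227,-0.4,0.052,0.014,-0.01,0.042,0.154,0.341,-0.4,0.069,0.024,-0.017,0.06,0.206,0.454,-0.4,0.086,0.035,-0.025,0.078,0.259,0.567,-0.4,0.102,0.046,-0.032,0.096,0.311,0.679,-0.4,0.117,0.06,-0.043,0.12,0.364,0.79,-0.4,0.132,0.075,-0.053,0.144,0.418,0.9,-0.4,0.147,0.09,-0.064,0.169,0.471,1.011,-0.4,0.159,0.108,-0.078,0.201,0.525,1.119,-0.4,0.171,0.126,-0.092,0.234,0.579,1.227,-0.4,0.182,0.144,-0.105,0.266,0.633,1.335,-0.4])

```text
clock: 8.27
eef_pos: [644.3, 95.7, 203.7]
tcp_rot: [-3.139, 1.05, -3.113]
contact_force: [0.5, 0.2, -1.4]
opening: 0.57
grasp_force: 43.7
```

>>> send_rows(targets=[0,0,0,0,0,0,-0.4,0,0,0,0,0,0,-0.4,0,0,0,0,0,0,-0.4])

```text
clock: 8.52
eef_pos: [647.7, 97.1, 208.4]
tcp_rot: [-3.127, 1.06, -3.097]
contact_force: [-0.2, -0.4, -0.9]
opening: 0.569
grasp_force: 43.7
```

Run:
```python
from kin import *
rel(*stand(PO,1,up=160,h=47)); rel(*stand(PO,1,up=0,h=47))
f=cams.grab_frame("scene"); a=cv2.resize(f["color"][140:320,150:400],(800,576),interpolation=cv2.INTER_CUBIC)
cv2.imwrite("pics/s2.png",a)
```

```text
clock 8.5167 tcp [647.7  97.1 208.4] q [0.262 0.234 2.373 3.539 0.549 1.335]
shift [0.0061, -0.0016, -0.001] rot [0.0056, 0.0125, 0.0112]
clock 8.5167 tcp [647.7  97.1 208.4] q [0.262 0.234 2.373 3.539 0.549 1.335]
shift [0.1457, -0.0005, 0.0773] rot [0.0056, 0.0125, 0.0112]
```

View pics/s2.png

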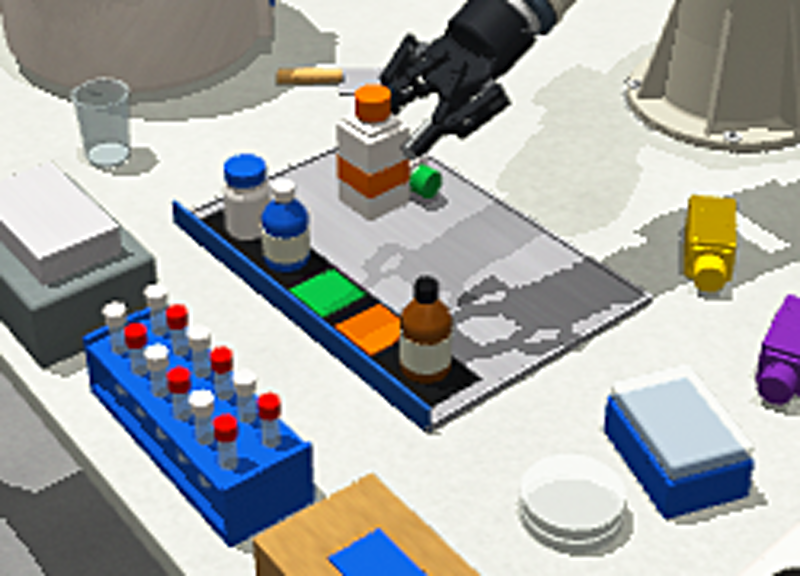

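The scene view shows the orange bottle held upright, cap up, with both squares clear at crop (370,329) and (327,293) and the neighbours undisturbed. Next I descend part way and check the cap position in the cameras.

>>> send_rows(targets=[0.02,-0.001,0.01,0.006,0.012,0.011,-0.4,0.04,-0.001,0.02,0.006,0.012,0.011,-0.4,0.06,-0.001,0.03,0.006,0.012,0.011,-0.4,0.08,-0.001,0.04,0.006,0.012,0.011,-0.4,0.09,-0.001,0.048,0.006,0.012,0.011,-0.4,0.09,-0.001,0.048,0.006,0.012,0.011,-0.4,0.09,-0.001,0.048,0.006,0.012,0.011,-0.4,0.09,-0.001,0.048,0.006,0.012,0.011,-0.4])

```text
clock: 9.23
eef_pos: [646.2, 95.4, 107.8]
tcp_rot: [3.137, 1.049, -3.127]
contact_force: [-0.4, -1.8, -2.0]
opening: 0.571
grasp_force: 43.6
```

```bash
cat > chk.py <<'E'
from kin import *
k=3.2
def blobs(f,lo,hi,sat=110,amin=12):
    hsv=cv2.cvtColor(f["color"],cv2.COLOR_BGR2HSV); m=cv2.inRange(hsv,(lo,sat,50),(hi,255,255))
    n,_,st,ce=cv2.connectedComponentsWithStats(m); return [(st[i].tolist(),ce[i]) for i in range(1,n) if st[i,4]>=amin]
def run(names=("top","scene")):
    for n in names:
        f=cams.grab_frame(n)
        for c,lo,hi in(("or",4,19),("gr",50,78)):
            for st,ce in blobs(f,lo,hi):
                q=unproj(f,*ce,6)
                if 420<q[0]<760 and -250<q[1]<260: print(n,c,st,"z6",q[:2].round(1),"z126",unproj(f,*ce,126)[:2].round(1))
if __name__=="__main__":
    rel(*stand(PO,1,up=0,h=47)); run()
    f=cams.grab_frame("scene"); print("scene pl",unproj(f,265.6,242.8,6).round(1),unproj(f,252.2,231.6,6).round(1))
E
python3 chk.py
```

```text
clock 9.2333 tcp [646.2  95.4 107.8] q [0.264 0.513 2.4   3.429 0.829 1.5  ]
shift [0.0569, -0.0003, 0.0301] rot [-0.001, 0.0022, -0.0035]
top or [198, 145, 10, 10, 76] z6 [659.4 120. ] z126 [639.9 102.7]
top or [213, 149, 5, 16, 61] z6 [635.3  70.9] z126 [617.6  57.4]
top or [181, 150, 12, 12, 80] z6 [632.3 175.5] z126 [614.8 153.9]
top or [201, 161, 11, 5, 41] z6 [608.8 106.9] z126 [593.2  90.7]
top gr [221, 150, 18, 15, 254] z6 [632.9  18.7] z126 [615.4   9.2]
top gr [262, 199, 6, 13, 61] z6 [ 454.5 -121.2] z126 [ 450.9 -119.7]
top gr [244, 204, 5, 7, 31] z6 [443.8 -50.7] z126 [441.1 -54.7]
scene or [261, 194, 11, 12, 118] z6 [ 486.3 -103.3] z126 [591.8  37. ]
scene or [256, 215, 22, 14, 158] z6 [565.5   5. ] z126 [661.1 131.7]
scene or [254, 233, 37, 18, 392] z6 [613.2 104.6] z126 [702.8 218.8]
scene or [275, 254, 16, 5, 35] z6 [636.5 179.6] z126 [723.2 284.4]
scene gr [262, 181, 12, 14, 72] z6 [ 429.9 -173.1] z126 [542.5 -24.1]
scene gr [279, 196, 8, 6, 32] z6 [433.8 -70.8] z126 [545.9  65.3]
scene gr [240, 224, 23, 15, 187] z6 [639.4  15.7] z126 [725.7 141.1]
scene pl [638.   93.7   6. ] [638.2  19.6   6. ]
```

Run:
```python
from chk import *
f=cams.grab_frame("top")
for st,ce in blobs(f,4,19):
    if st[0]==198: print("cap", unproj(f,*ce,188).round(1))
f=cams.grab_frame("scene")
for st,ce in blobs(f,4,19):
    if st[:2]==[261,194]: print("scene cap", unproj(f,*ce,178).round(1)) 
    if st[:2]==[256,215]: print("scene band", unproj(f,*ce,110).round(1))
PO=np.array([633.5,95,6]); rel(*stand(PO,1,up=0,h=47))
```

```text
cap [629.8  93.8 188. ]
scene cap [637.4  97.6 178. ]
scene band [648.3 114.5 110. ]
clock 9.4833 tcp [646.1  95.4 108.2] q [0.265 0.513 2.4   3.429 0.829 1.5  ]
shift [0.0561, -0.0004, 0.0321] rot [-0.001, 0.0027, -0.0043]
```

>>> send_rows(targets=[0.008,0,0.005,0,0.002,-0.004,-0.4,0.016,0,0.01,0,0.002,-0.004,-0.4,0.024,0,0.015,0,0.002,-0.004,-0.4,0.032,0,0.019,0,0.002,-0.004,-0.4,0.039,0,0.023,0,0.002,-0.004,-0.4,0.045,0,0.026,0,0.002,-0.004,-0.4,0.049,0,0.028,0,0.002,-0.004,-0.4,0.052,0,0.03,0,0.002,-0.004,-0.4,0.052,0,0.03,0,0.002,-0.004,-0.4,0.052,0,0.03,0,0.002,-0.004,-0.4])

```text
clock: 10.32
eef_pos: [646.4, 96.0, 48.2]
tcp_rot: [-3.141, 1.049, -3.119]
contact_force: [-2.6, 1.4, 5.7]
opening: 0.57
grasp_force: 44.1
```

Run:
```python
from chk import *
PO=np.array([633.5,95,6]); rel(*stand(PO,1,up=0,h=47)); print(r.sense()["contact_force"])
```

```text
clock 10.3167 tcp [646.4  96.   48.2] q [0.265 0.692 2.389 3.394 0.991 1.553]
shift [0.0043, -0.0007, 0.0019] rot [-0.0004, 0.0022, 0.0004]
[-2.58364285  1.37041022  5.68367567]
```

>>> send_rows(targets=[0.0005,0,0.0003,0,0,0,-0.4,0.001,0,0.0006,0,0,0,-0.4,0.001,0,0.0006,0,0,0,-0.4])

```text
clock: 10.57
eef_pos: [646.5, 96.0, 48.2]
tcp_rot: [-3.141, 1.052, -3.119]
contact_force: [-9.4, 0.8, 13.7]
opening: 0.575
grasp_force: 45.1
```

Base has touched down. I release a little and check.

>>> send_rows(targets=[0.001,0,0.0006,0,0,0,0.2,0,0,0,0,0,0,0.3,0,0,0,0,0,0,0.4,0,0,0,0,0,0,0.4,0,0,0,0,0,0,0.4])

```text
clock: 10.98
eef_pos: [645.8, 95.4, 45.7]
tcp_rot: [-3.141, 1.046, -3.12]
contact_force: [0.1, -0.4, -0.2]
opening: 0.704
grasp_force: 0.0
```

Run:
```python
from chk import *
s=r.sense(); print(s["opening"],s["grasp_force"],s["contact_force"])
f=cams.grab_frame("scene"); crop(f,"s3",190,160,150,110,5)
run(("top",))
```

```text
0.7035184870866781 0.0 [ 0.12029931 -0.36061578 -0.22731684]
top or [200, 148, 10, 9, 68] z6 [648.7 113. ] z126 [630.   96.3]
top or [181, 150, 12, 12, 82] z6 [632.6 175.6] z126 [615.1 154. ]
top or [214, 150, 4, 9, 32] z6 [644.4  70.2] z126 [626.1  56.8]
top or [202, 162, 12, 3, 34] z6 [607.3 100.8] z126 [591.9  85. ]
top gr [221, 150, 17, 15, 253] z6 [632.9  18.8] z126 [615.4   9.4]
top gr [262, 199, 6, 13, 61] z6 [ 454.5 -121.2] z126 [ 450.9 -119.7]
top gr [244, 204, 5, 7, 31] z6 [443.8 -50.7] z126 [441.1 -54.7]
```

View pics/s3.png

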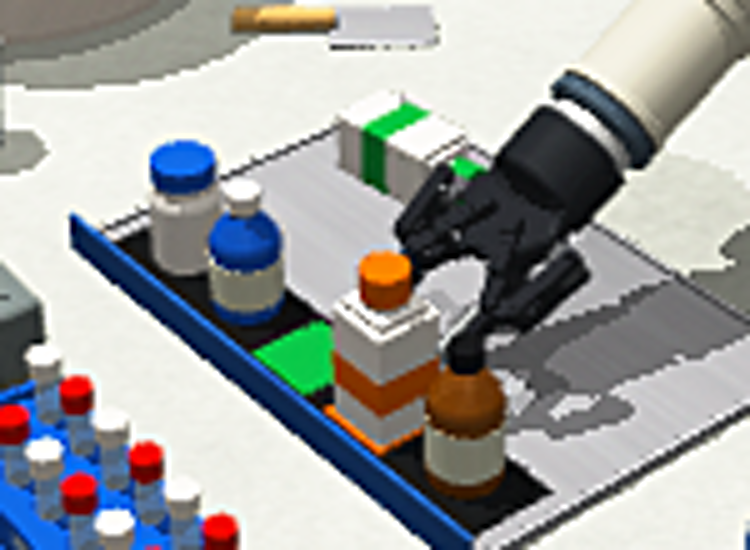

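The orange bottle stands on its square with an even orange border, cap near (630,96) against the square at (632,95). I back out along the tool axis and plan the green one.

>>> send_rows(targets=[0,0,-0.01,0,0,0,0.4,0,0,-0.03,0,0,0,0.4,0,0,-0.06,0,0,0,0.4,0,0,-0.095,0,0,0,0.4,0,0,-0.13,0,0,0,0.4,-0.04,0,-0.15,0,0,0,1,-0.08,0,-0.17,0,0,0,1,-0.12,0,-0.19,0,0,0,1,-0.12,0,-0.19,0,0,0,1])

```text
clock: 11.83
eef_pos: [539.5, 93.5, 243.1]
tcp_rot: [-3.141, 1.043, -3.119]
contact_force: [1.9, -2.4, -0.7]
opening: 0.998
grasp_force: 0.0
```

Run:
```python
from kin import *
log(); import kin; kin.D=[json.loads(l) for l in open("log.jsonl")]; M=fit()
PG=np.array([634.5,18.5,6]); q0=log()["qpos"]; print(q0.round(2))
for sg in(1,-1):
  p,R=lie(G,up=250); 
  if sg<0: R=R*Ro.from_euler("z",np.pi)
  for g in([-.2,.1,2,-.7,1.1,.3],[-.4,.1,2,-.7,1.1,2.5],[-.4,.1,2,-.7,1.1,-2.8]):
    qa,e=ik(p,R,g,M); q2,e2=ik(p-[0,0,250],R,qa,M); print(sg,"lie",qa.round(2),round(e,3),q2.round(2),round(e2,3))
  qb,e=ik(*stand(PG,-sg,up=160,h=47),[.04,.3,2.4,3.16,.6,-1.57*sg],M); print(sg,"stand",qb.round(2),round(e,3))
p,R=lie(G,up=250); qa,e=ik(p,R,[-.2,.1,2,-.7,1.1,.3],M)
qb,e=ik(*stand(PG,-1,up=160,h=47),[.04,.3,2.4,3.16,.6,-1.57],M)
jpath(qa,qb,M,G,10)
```

```text
fit rot 0.0 s 1 1 P [ -1.3 295.  569.6  59.4 495.9 375.4] res [1.6 1.6 1.  0.9 0.9 0.9 1.  1.1 1.1 0.9 0.9 0.9 0.6 0.6 1.2 1.2 1.2 1.8
 1.8 1.8 1.8 1.8 1.9]
[ 0.37 -0.03  2.53  3.85  0.47  1.1 ]
1 lie [ 0.15  0.03  1.99 -0.57  1.2   0.26] 0.0 [ 0.15  0.46  2.18 -0.86  0.72  0.75] 0.0
1 lie [ 0.15  0.03  1.99 -0.57  1.2   0.26] 0.0 [ 0.15  0.46  2.18 -0.86  0.72  0.75] 0.0
1 lie [ 0.15  0.03  1.99 -0.57  1.2   0.26] 0.0 [ 0.15  0.46  2.18 -0.86  0.72  0.75] 0.0
1 stand [ 0.04  0.22  2.39  3.17  0.52 -1.58] 0.0
-1 lie [-0.   -0.01  1.97 -0.37  1.14  3.02] 0.233 [-0.13  0.36  2.16 -0.32  0.58  3.02] 0.366
-1 lie [-0.   -0.01  1.97 -0.37  1.14  3.02] 0.233 [-0.13  0.36  2.16 -0.32  0.58  3.02] 0.366
-1 lie [ 0.15  0.03  1.99 -0.57  1.2  -2.88] 0.0 [ 0.15  0.46  2.18 -0.86  0.72 -2.39] 0.0
-1 stand [0.04 0.22 2.39 3.17 0.52 1.56] 0.0
0.0 [ 0.15  0.03  1.99 -0.57  1.2   0.26] tcp [ 454. -121.  269.] z_t [ 0.06 -0.5  -0.87] y_t [0.99 0.12 0.  ]
0.1 [ 0.14  0.05  2.03 -0.19  1.13  0.08] tcp [412.  -8. 200.] z_t [-0.04 -0.18 -0.98] y_t [ 0.99  0.14 -0.06]
0.2 [ 0.13  0.07  2.07  0.18  1.06 -0
[... 258 characters left out ...]
.65 -0.75] y_t [ 1.   -0.05  0.08]
0.5 [ 0.09  0.13  2.19  1.3   0.86 -0.66] tcp [493. 321. 256.] z_t [ 0.27  0.76 -0.59] y_t [ 0.96 -0.24  0.13]
0.6 [ 0.08  0.15  2.23  1.67  0.79 -0.85] tcp [559. 313. 286.] z_t [ 0.48  0.75 -0.46] y_t [ 0.87 -0.47  0.14]
0.7 [ 0.07  0.17  2.27  2.05  0.73 -1.03] tcp [619. 266. 299.] z_t [ 0.67  0.64 -0.38] y_t [ 0.72 -0.69  0.12]
0.8 [ 0.06  0.19  2.31  2.42  0.66 -1.22] tcp [659. 191. 288.] z_t [ 0.82  0.45 -0.36] y_t [ 0.51 -0.86  0.08]
0.9 [ 0.05  0.21  2.35  2.79  0.59 -1.4 ] tcp [670. 103. 254.] z_t [ 0.88  0.23 -0.41] y_t [ 0.27 -0.96  0.03]
1.0 [ 0.04  0.22  2.39  3.17  0.52 -1.58] tcp [647.  19. 204.] z_t [ 0.87  0.02 -0.5 ] y_t [ 0.02 -1.   -0.  ]
```

```bash
cat >> kin.py <<'E'
QG=np.array([.15,.03,1.99,-.57,1.2,.26]); MP=([-1.3,295,569.6,59.4,495.9,375.4],1,1)
E
python3 - <<'E'
from kin import *
jpath(log()["qpos"],QG,MP,G,10); swing(QG,MP,.33,6)
E
```

```text
0.0 [ 0.37 -0.03  2.53  3.85  0.47  1.1 ] tcp [540.  92. 243.] z_t [ 0.86  0.02 -0.5 ] y_t [-0.02  1.   -0.  ]
0.1 [ 0.35 -0.02  2.47  3.41  0.55  1.02] tcp [586. 160. 318.] z_t [ 0.92  0.19 -0.34] y_t [-0.31  0.89 -0.34]
0.2 [ 0.33 -0.02  2.42  2.97  0.62  0.93] tcp [597. 244. 377.] z_t [ 0.89  0.41 -0.22] y_t [-0.44  0.6  -0.67]
0.3 [ 0.31 -0.01  2.37  2.52  0.69  0.85] tcp [572. 326. 407.] z_t [ 0.76  0.63 -0.17] y_t [-0.38  0.21 -0.9 ]
0.4 [ 0.28 -0.01  2.31  2.08  0.76  0.76] tcp [521. 388. 400.] z_t [ 0.56  0.79 -0.23] y_t [-0.17 -0.17 -0.97]
0.5 [0.26 0.   2.26 1.64 0.84 0.68] tcp [460. 411. 359.] z_t [ 0.34  0.86 -0.39] y_t [ 0.15 -0.45 -0.88]
0.6 [0.24 0.01 2.21 1.2  0.91 0.6 ] tcp [405. 383. 296.] z_t [ 0.14  0.79 -0.6 ] y_t [ 0.47 -0.58 -0.66]
0.7 [0.22 0.01 2.15 0.76 0.98 0.51] tcp [374. 302. 234.] z_t [-0.    0.58 -0.81] y_t [ 0.74 -0.54 -0.39]
0.8 [0.19 0.02 2.1  0.31 1.05 0.43] tcp [373. 176. 195.] z_t [-0.06  0.26 -0.96] y_t [ 0.92 -0.36 -0.15]
0.9 [ 0.17  0.02  2.04 -0.13  1.13  0.34] tcp [403.  26. 203.] z_t [-0.03 -0.12 -0.99] y_t [ 0.99 -0.11 -0.02]
1.0 [ 0.15  0.03  1.99 -0.57  1.2   0.26] tcp [ 455. -122.  271.] z_t [ 0.06 -0.5  -0.86] y_t [ 0.99  0.12 -0.  ]
clock 11.8333 tcp [539.5  93.5 243.1] q [ 0.37 -0.03  2.53  3.85  0.47  1.1 ] grip 0.9983167378200106 0.0
[-0.052, 0.032, 0.005, -0.073, -0.114, -0.248] tcp [569. 126. 285.]
[-0.096, 0.073, 0.003, -0.143, -0.234, -0.494] tcp [589. 168. 325.]
[-0.13, 0.119, -0.006, -0.21, -0.359, -0.738] tcp [597. 213. 359.]
[-0.153, 0.166, -0.021, -0.276, -0.487, -0.98] tcp [594. 261. 386.]
[-0.161, 0.212, -0.04, -0.342, -0.618, -1.221] tcp [581. 307. 403.]
[-0.156, 0.254, -0.062, -0.41, -0.75, -1.459] tcp [559. 348. 409.]
```

>>> send_rows(targets=[-0.052,0.032,0.005,-0.073,-0.114,-0.248,1,-0.052,0.032,0.005,-0.073,-0.114,-0.248,1,-0.096,0.073,0.003,-0.143,-0.234,-0.494,1,-0.096,0.073,0.003,-0.143,-0.234,-0.494,1,-0.13,0.119,-0.006,-0.21,-0.359,-0.738,1,-0.13,0.119,-0.006,-0.21,-0.359,-0.738,1,-0.153,0.166,-0.021,-0.276,-0.487,-0.98,1,-0.153,0.166,-0.021,-0.276,-0.487,-0.98,1,-0.161,0.212,-0.04,-0.342,-0.618,-1.221,1,-0.161,0.212,-0.04,-0.342,-0.618,-1.221,1,-0.156,0.254,-0.062,-0.41,-0.75,-1.459,1,-0.156,0.254,-0.062,-0.41,-0.75,-1.459,1])

```text
clock: 12.83
eef_pos: [558.1, 351.1, 409.4]
tcp_rot: [-1.761, 0.448, -0.987]
contact_force: [0.4, 1.6, 0.8]
opening: 0.999
grasp_force: 0.0
```

Run:
```python
from kin import *
swing(QG,MP,.5,6)
```

```text
clock 12.8333 tcp [558.1 351.1 409.4] q [ 0.42 -0.03  2.38  2.73  0.64  0.75] grip 0.9994365788662569 0.0
[-0.046, 0.009, 0.005, -0.046, -0.144, -0.262] tcp [536. 391. 420.]
[-0.083, 0.033, 0.001, -0.098, -0.289, -0.52] tcp [505. 422. 416.]
[-0.106, 0.068, -0.011, -0.16, -0.437, -0.773] tcp [470. 441. 397.]
[-0.111, 0.109, -0.032, -0.233, -0.586, -1.019] tcp [435. 442. 367.]
[-0.096, 0.151, -0.06, -0.323, -0.739, -1.255] tcp [405. 425. 327.]
[-0.061, 0.189, -0.093, -0.43, -0.895, -1.479] tcp [381. 388. 285.]
```

>>> send_rows(targets=[-0.046,0.009,0.005,-0.046,-0.144,-0.262,1,-0.046,0.009,0.005,-0.046,-0.144,-0.262,1,-0.083,0.033,0.001,-0.098,-0.289,-0.52,1,-0.083,0.033,0.001,-0.098,-0.289,-0.52,1,-0.106,0.068,-0.011,-0.16,-0.437,-0.773,1,-0.106,0.068,-0.011,-0.16,-0.437,-0.773,1,-0.111,0.109,-0.032,-0.233,-0.586,-1.019,1,-0.111,0.109,-0.032,-0.233,-0.586,-1.019,1,-0.096,0.151,-0.06,-0.323,-0.739,-1.255,1,-0.096,0.151,-0.06,-0.323,-0.739,-1.255,1,-0.061,0.189,-0.093,-0.43,-0.895,-1.479,1,-0.061,0.189,-0.093,-0.43,-0.895,-1.479,1])

```text
clock: 13.83
eef_pos: [380.8, 383.2, 281.0]
tcp_rot: [-2.21, -0.494, 0.149]
contact_force: [-1.3, 0.8, -0.0]
opening: 1.0
grasp_force: 0.0
```

Run:
```python
from kin import *
swing(QG,MP,.8,6)
rel(*lie(G,up=200))
```

```text
clock 13.8333 tcp [380.8 383.2 281. ] q [0.21 0.02 2.31 1.38 0.92 0.39] grip 1.000496405228311 0.0
[-0.043, 0.024, -0.011, -0.052, -0.177, -0.199] tcp [353. 356. 250.]
[-0.078, 0.062, -0.035, -0.116, -0.36, -0.386] tcp [336. 311. 219.]
[-0.103, 0.111, -0.074, -0.191, -0.549, -0.56] tcp [331. 249. 193.]
[-0.112, 0.165, -0.128, -0.278, -0.744, -0.718] tcp [340. 174. 179.]
[-0.103, 0.219, -0.195, -0.378, -0.947, -0.857] tcp [361.  90. 180.]
[-0.077, 0.266, -0.274, -0.492, -1.156, -0.974] tcp [393.   3. 200.]
clock 13.8333 tcp [380.8 383.2 281. ] q [0.212 0.022 2.314 1.384 0.922 0.393]
shift [-0.0315, 0.3472, -0.3768] rot [-0.686, -1.477, -1.1012]
```

>>> send_rows(targets=[-0.043,0.024,-0.011,-0.052,-0.177,-0.199,1,-0.043,0.024,-0.011,-0.052,-0.177,-0.199,1,-0.078,0.062,-0.035,-0.116,-0.36,-0.386,1,-0.078,0.062,-0.035,-0.116,-0.36,-0.386,1,-0.103,0.111,-0.074,-0.191,-0.549,-0.56,1,-0.103,0.111,-0.074,-0.191,-0.549,-0.56,1,-0.112,0.165,-0.128,-0.278,-0.744,-0.718,1,-0.112,0.165,-0.128,-0.278,-0.744,-0.718,1,-0.103,0.219,-0.195,-0.378,-0.947,-0.857,1,-0.103,0.219,-0.195,-0.378,-0.947,-0.857,1,-0.077,0.266,-0.274,-0.492,-1.156,-0.974,1,-0.077,0.266,-0.274,-0.492,-1.156,-0.974,1])

```text
clock: 14.83
eef_pos: [389.9, 16.7, 199.3]
tcp_rot: [-3.077, 0.093, 1.475]
contact_force: [0.4, 0.4, -0.3]
opening: 0.998
grasp_force: 0.0
```

Run:
```python
from kin import *
rel(*lie(G,up=200))
```

```text
clock 14.8333 tcp [389.9  16.7 199.3] q [ 0.114  0.029  2.049 -0.085  1.149  0.251]
shift [-0.1323, 0.0765, -0.0119] rot [-0.1297, -0.4353, -0.1945]
```

>>> send_rows(targets=[-0.132,0.076,-0.012,-0.13,-0.435,-0.195,1,-0.132,0.076,-0.012,-0.13,-0.435,-0.195,1,-0.132,0.076,-0.012,-0.13,-0.435,-0.195,1,-0.132,0.076,-0.012,-0.13,-0.435,-0.195,1,-0.132,0.076,-0.012,-0.13,-0.435,-0.195,1,-0.132,0.076,-0.012,-0.13,-0.435,-0.195,1,-0.132,0.076,-0.012,-0.13,-0.435,-0.195,1])

```text
clock: 15.42
eef_pos: [452.3, -117.8, 216.9]
tcp_rot: [-3.141, 0.514, 1.688]
contact_force: [0.0, 1.1, 0.1]
opening: 1.001
grasp_force: 0.0
```

Run:
```python
from kin import *
rel(*lie(G,up=0)); print(lie(G)[1].as_matrix().round(2))
```

```text
clock 15.4167 tcp [ 452.3 -117.8  216.9] q [ 0.146  0.092  2.052 -0.587  1.093  0.33 ]
shift [0.0946, 0.0014, 0.1743] rot [-0.0021, -0.0092, -0.0034]
[[-0.1   0.99  0.06]
 [ 0.86  0.12 -0.5 ]
 [-0.5  -0.   -0.87]]
```

Descend to 2 mm short of full depth, then look.

>>> send_rows(targets=[0.02,0.001,0.035,-0.002,-0.009,-0.003,1,0.04,0.001,0.07,-0.002,-0.009,-0.003,1,0.055,0.001,0.105,-0.002,-0.009,-0.003,1,0.07,0.001,0.135,-0.002,-0.009,-0.003,1,0.085,0.001,0.155,-0.002,-0.009,-0.003,1,0.094,0.001,0.173,-0.002,-0.009,-0.003,1,0.094,0.001,0.173,-0.002,-0.009,-0.003,1,0.094,0.001,0.173,-0.002,-0.009,-0.003,1])

```text
clock: 16.08
eef_pos: [454.4, -122.9, 20.4]
tcp_rot: [-3.141, 0.527, 1.692]
contact_force: [-0.1, 0.3, -0.9]
opening: 1.001
grasp_force: 0.0
```

Run:
```python
from kin import *
rel(*lie(G,up=0)); print(r.sense()["contact_force"])
f=cams.grab_frame("wrist"); cv2.imwrite("pics/w4.png",f["color"])
```

```text
clock 16.0833 tcp [ 454.4 -122.9   20.4] q [ 0.143  0.453  2.183 -0.865  0.721  0.748]
shift [0.0025, -0.0, 0.0007] rot [-0.0009, 0.003, 0.0001]
[-0.09824062  0.34044328 -0.93193672]
```

View pics/w4.png

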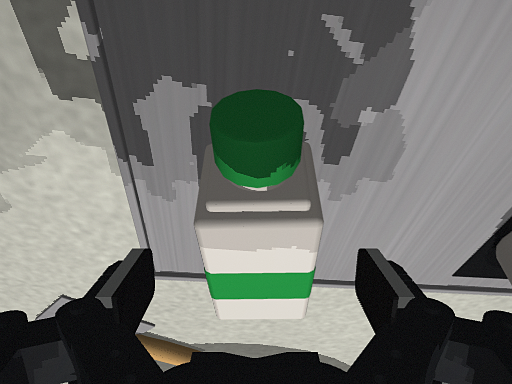

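The green bottle is centred between the fingers (column 258) and square to them, with its cap at (257,135). Closing.

>>> send_rows(targets=[0.001,0,0,0,0.003,0,0.1,0.001,0,0,0,0.003,0,-0.2,0.001,0,0,0,0.003,0,-0.4,0.001,0,0,0,0.003,0,-0.4,0.001,0,0,0,0.003,0,-0.4,0.001,0,0,0,0.003,0,-0.4,0.001,0,0,0,0.003,0,-0.4,0.001,0,0,0,0.003,0,-0.4], grip_force=40)

```text
clock: 16.8
eef_pos: [456.2, -121.8, 21.3]
tcp_rot: [3.137, 0.525, 1.692]
contact_force: [-0.3, 4.8, 10.0]
opening: 0.568
grasp_force: 39.5
```

Run:
```python
from kin import *
rel(*lie(G)); s=r.sense(); g=s["eef_pos"]-19*Ro.from_euler("xyz",s["tcp_rot"]).as_matrix()[:,2]; print("grasp pt",g, "h",np.linalg.norm((g-G["base"])[:2]))
```

```text
clock 16.8 tcp [ 456.2 -121.8   21.3] q [ 0.144  0.45   2.183 -0.864  0.719  0.747]
shift [0.0022, -0.002, 0.0019] rot [0.004, 0.0011, -0.0002]
grasp pt [ 454.97259993 -112.34531896   37.78952521] h 47.110413527783074
```

>>> send_rows(targets=[-0.01,0,-0.017,0,0,0,-0.4,-0.025,0,-0.043,0,0,0,-0.4,-0.04,0,-0.07,0,0,0,-0.4,-0.06,0,-0.104,0,0,0,-0.4,-0.08,0,-0.138,0,0,0,-0.4,-0.1,0,-0.173,0,0,0,-0.4,-0.125,0,-0.216,0,0,0,-0.4,-0.125,0,-0.216,0,0,0,-0.4])

```text
clock: 17.47
eef_pos: [457.3, -121.8, 276.5]
tcp_rot: [3.129, 0.524, 1.688]
contact_force: [2.6, 0.4, -1.1]
opening: 0.569
grasp_force: 43.7
```

```bash
cat >> kin.py <<'E'
PG=np.array([634.5,18.5,6])
QS,_e=ik(*stand(PG,-1,up=170,h=47,off=6),[.04,.3,2.4,3.16,.6,-1.57],MP)
E
python3 - <<'E'
from kin import *
print(QS.round(2),_e); swing(QS,MP,.33,6)
E
```

```text
Traceback (most recent call last):
NameError: name '_e' is not defined
```

Run:
```python
from kin import *
print(QS.round(2)); swing(QS,MP,.33,6)
```

```text
[ 0.04  0.19  2.39  3.17  0.49 -1.59]
clock 17.4667 tcp [ 457.3 -121.8  276.5] q [ 0.14  0.02  1.99 -0.57  1.2   0.25] grip 0.5694696935834314 43.74960703418765
[0.075, -0.016, 0.007, 0.032, 0.193, -0.03] tcp [434. -63. 233.]
[0.147, -0.027, -0.001, 0.045, 0.383, -0.045] tcp [416.   2. 203.]
[0.213, -0.031, -0.02, 0.042, 0.568, -0.043] tcp [404.  67. 187.]
[0.27, -0.027, -0.047, 0.024, 0.743, -0.023] tcp [400. 130. 182.]
[0.316, -0.015, -0.08, -0.009, 0.907, 0.016] tcp [405. 188. 188.]
[0.35, 0.004, -0.116, -0.054, 1.057, 0.075] tcp [418. 237. 202.]
```

>>> send_rows(targets=[0.037,-0.008,0.004,0.016,0.097,-0.015,-0.4,0.075,-0.016,0.007,0.032,0.193,-0.03,-0.4,0.111,-0.022,0.003,0.039,0.288,-0.038,-0.4,0.147,-0.027,-0.001,0.045,0.383,-0.045,-0.4,0.18,-0.029,-0.01,0.044,0.475,-0.044,-0.4,0.213,-0.031,-0.02,0.042,0.568,-0.043,-0.4,0.242,-0.029,-0.034,0.033,0.655,-0.033,-0.4,0.27,-0.027,-0.047,0.024,0.743,-0.023,-0.4,0.293,-0.021,-0.064,0.008,0.825,-0.004,-0.4,0.316,-0.015,-0.08,-0.009,0.907,0.016,-0.4,0.333,-0.006,-0.098,-0.032,0.982,0.045,-0.4,0.35,0.004,-0.116,-0.054,1.057,0.075,-0.4])

```text
clock: 18.47
eef_pos: [414.4, 237.5, 194.9]
tcp_rot: [3.08, -0.538, 1.651]
contact_force: [-0.7, 0.7, -2.7]
opening: 0.57
grasp_force: 43.7
```

Run:
```python
from kin import *
swing(QS,MP,.5,6)
```

```text
clock 18.4667 tcp [414.4 237.5 194.9] q [ 0.11  0.09  2.13  0.67  0.96 -0.36] grip 0.5698767659647173 43.72149102931871
[0.041, 0.025, 0.003, -0.081, 0.135, 0.043] tcp [436. 275. 214.]
[0.073, 0.056, -0.002, -0.175, 0.251, 0.097] tcp [465. 302. 236.]
[0.093, 0.091, -0.013, -0.279, 0.347, 0.161] tcp [499. 315. 259.]
[0.1, 0.128, -0.029, -0.39, 0.423, 0.236] tcp [535. 315. 278.]
[0.095, 0.164, -0.048, -0.504, 0.478, 0.321] tcp [571. 302. 293.]
[0.076, 0.197, -0.068, -0.618, 0.512, 0.417] tcp [604. 278. 303.]
```

>>> send_rows(targets=[0.02,0.012,0.002,-0.04,0.068,0.022,-0.4,0.041,0.025,0.003,-0.081,0.135,0.043,-0.4,0.057,0.04,0.001,-0.128,0.193,0.07,-0.4,0.073,0.056,-0.002,-0.175,0.251,0.097,-0.4,0.083,0.073,-0.008,-0.227,0.299,0.129,-0.4,0.093,0.091,-0.013,-0.279,0.347,0.161,-0.4,0.097,0.11,-0.021,-0.335,0.385,0.198,-0.4,0.1,0.128,-0.029,-0.39,0.423,0.236,-0.4,0.098,0.146,-0.039,-0.447,0.45,0.278,-0.4,0.095,0.164,-0.048,-0.504,0.478,0.321,-0.4,0.086,0.18,-0.058,-0.561,0.495,0.369,-0.4,0.076,0.197,-0.068,-0.618,0.512,0.417,-0.4])

```text
clock: 19.47
eef_pos: [604.4, 276.1, 301.4]
tcp_rot: [2.777, -1.125, 1.216]
contact_force: [0.9, 0.5, -2.7]
opening: 0.57
grasp_force: 43.9
```

Run:
```python
from kin import *
swing(QS,MP,1,6)
rel(*stand(PG,-1,up=170,h=47,off=6))
```

```text
clock 19.4667 tcp [604.4 276.1 301.4] q [ 0.07  0.14  2.26  1.92  0.72 -0.97] grip 0.5704212407769256 43.86362337743776
[-0.007, 0.043, -0.006, -0.129, 0.014, 0.077] tcp [633. 242. 304.]
[-0.025, 0.084, -0.018, -0.256, 0.009, 0.157] tcp [654. 201. 299.]
[-0.053, 0.12, -0.035, -0.379, -0.014, 0.241] tcp [666. 156. 286.]
[-0.089, 0.149, -0.057, -0.496, -0.052, 0.33] tcp [669. 109. 267.]
[-0.131, 0.169, -0.083, -0.604, -0.103, 0.422] tcp [662.  62. 242.]
[-0.177, 0.179, -0.111, -0.701, -0.164, 0.52] tcp [645.  19. 214.]
clock 19.4667 tcp [604.4 276.1 301.4] q [ 0.069  0.142  2.259  1.917  0.722 -0.973]
shift [-0.1773, 0.1788, -0.1106] rot [-0.7011, -0.1637, 0.5202]
```

>>> send_rows(targets=[-0.003,0.021,-0.003,-0.064,0.007,0.038,-0.4,-0.007,0.043,-0.006,-0.129,0.014,0.077,-0.4,-0.016,0.063,-0.012,-0.192,0.012,0.117,-0.4,-0.025,0.084,-0.018,-0.256,0.009,0.157,-0.4,-0.039,0.102,-0.027,-0.317,-0.002,0.199,-0.4,-0.053,0.12,-0.035,-0.379,-0.014,0.241,-0.4,-0.071,0.135,-0.046,-0.437,-0.033,0.285,-0.4,-0.089,0.149,-0.057,-0.496,-0.052,0.33,-0.4,-0.11,0.159,-0.07,-0.55,-0.078,0.376,-0.4,-0.131,0.169,-0.083,-0.604,-0.103,0.422,-0.4,-0.154,0.174,-0.097,-0.653,-0.133,0.471,-0.4,-0.177,0.179,-0.111,-0.701,-0.164,0.52,-0.4])

```text
clock: 20.47
eef_pos: [644.4, 18.6, 212.9]
tcp_rot: [-3.14, -1.044, 0.021]
contact_force: [-0.1, 1.3, -3.9]
opening: 0.566
grasp_force: 43.9
```

>>> send_rows(targets=[0,0,0,0,0,0,-0.4,0,0,0,0,0,0,-0.4,0,0,0,0,0,0,-0.4,0,0,0,0,0,0,-0.4])

```text
clock: 20.8
eef_pos: [646.5, 20.1, 215.4]
tcp_rot: [3.141, -1.049, 0.028]
contact_force: [0.6, 0.6, -2.2]
opening: 0.566
grasp_force: 43.9
```

Run:
```python
from chk import *
rel(*stand(PG,-1,up=70,h=47,off=6)); 
for n in("top","scene"):
    f=cams.grab_frame(n)
    for st,ce in blobs(f,50,78): print(n,st,unproj(f,*ce,285)[:2].round(1))
```

```text
clock 20.8 tcp [646.5  20.1 215.4] q [ 0.03   0.193  2.388  3.148  0.489 -1.575]
shift [-0.0891, 0.0013, 0.0494] rot [-0.0044, -0.0021, 0.0031]
top [217, 139, 10, 9, 68] [635.2  21.7]
top [233, 150, 5, 12, 42] [598.7 -23.8]
top [221, 156, 10, 9, 76] [582.    6.8]
scene [245, 154, 11, 12, 110] [638.6  20.6]
scene [240, 176, 22, 12, 137] [713. 126.]
scene [240, 224, 17, 15, 156] [842.5 304.9]
```

>>> send_rows(targets=[-0.02,0.001,0.011,-0.004,-0.002,0.003,-0.4,-0.04,0.001,0.022,-0.004,-0.002,0.003,-0.4,-0.06,0.002,0.033,-0.004,-0.002,0.003,-0.4,-0.08,0.002,0.044,-0.004,-0.002,0.003,-0.4,-0.089,0.002,0.049,-0.004,-0.002,0.003,-0.4,-0.089,0.002,0.049,-0.004,-0.002,0.003,-0.4,-0.089,0.002,0.049,-0.004,-0.002,0.003,-0.4,-0.089,0.002,0.049,-0.004,-0.002,0.003,-0.4])

```text
clock: 21.57
eef_pos: [644.8, 17.7, 114.2]
tcp_rot: [-3.141, -1.047, 0.02]
contact_force: [0.8, -0.3, -1.8]
opening: 0.568
grasp_force: 43.8
```

Run:
```python
from chk import *
rel(*stand(PG,-1,up=4,h=47,off=6)); 
for n in("top","scene"):
    f=cams.grab_frame(n)
    for st,ce in blobs(f,50,78): print(n,st,unproj(f,*ce,192)[:2].round(1))
```

```text
clock 21.5667 tcp [644.8  17.7 114.2] q [ 0.029  0.488  2.426  3.15   0.819 -1.572]
shift [-0.0577, -0.001, 0.0334] rot [0.0004, -0.0003, -0.0008]
top [221, 145, 9, 9, 57] [632.   18.5]
top [235, 150, 3, 8, 21] [619.6 -19.2]
top [222, 161, 11, 4, 35] [586.8   9.9]
scene [246, 182, 11, 11, 101] [644.5  29.6]
scene [241, 202, 21, 12, 121] [709.3 122.8]
scene [240, 224, 17, 15, 151] [776.2 206.8]
```

>>> send_rows(targets=[-0.008,0,0.005,0,0,0,-0.4,-0.016,0,0.01,0,0,0,-0.4,-0.024,0,0.014,0,0,0,-0.4,-0.032,-0.001,0.019,0,0,0,-0.4,-0.04,-0.001,0.023,0,0,0,-0.4,-0.046,-0.001,0.027,0,0,0,-0.4,-0.05,-0.001,0.029,0,0,0,-0.4,-0.053,-0.001,0.031,0,0,0,-0.4,-0.055,-0.001,0.032,0,0,0,-0.4,-0.055,-0.001,0.032,0,0,0,-0.4,-0.055,-0.001,0.032,0,0,0,-0.4])

```text
clock: 22.58
eef_pos: [644.4, 18.6, 49.8]
tcp_rot: [-3.141, -1.046, 0.02]
contact_force: [0.7, 0.8, -1.8]
opening: 0.566
grasp_force: 43.9
```

Run:
```python
from chk import *
rel(*stand(PG,-1,up=0,h=47,off=6))
```

```text
clock 22.5833 tcp [644.4  18.6  49.8] q [ 0.032  0.687  2.416  3.152  1.008 -1.571]
shift [-0.0052, -0.0001, 0.0036] rot [0.0007, 0.0008, -0.0009]
```

Not yet in contact; slow steps down.

>>> send_rows(targets=[-0.0009,0,0.0005,0,0,0,-0.4,-0.0017,0,0.001,0,0,0,-0.4,-0.0026,0,0.0015,0,0,0,-0.4,-0.0026,0,0.0015,0,0,0,-0.4])

```text
clock: 22.92
eef_pos: [644.4, 18.6, 46.8]
tcp_rot: [-3.141, -1.047, 0.02]
contact_force: [-0.4, 0.3, 1.1]
opening: 0.571
grasp_force: 44.1
```

>>> send_rows(targets=[-0.0004,0,0.0002,0,0,0,-0.4,-0.0009,0,0.0005,0,0,0,-0.4,-0.0009,0,0.0005,0,0,0,-0.4])

```text
clock: 23.17
eef_pos: [644.5, 18.4, 46.7]
tcp_rot: [-3.14, -1.049, 0.02]
contact_force: [-6.6, -1.2, 8.8]
opening: 0.572
grasp_force: 44.9
```

Touched down. Release a little, then back out.

>>> send_rows(targets=[0,0,0,0,0,0,0.2,0,0,0,0,0,0,0.3,0,0,0,0,0,0,0.4,0,0,0,0,0,0,0.4,0,0,0,0,0,0,0.4,0,0,0,0,0,0,0.4])

```text
clock: 23.67
eef_pos: [644.4, 18.6, 45.5]
tcp_rot: [-3.141, -1.046, 0.02]
contact_force: [0.1, 0.2, -0.5]
opening: 0.698
grasp_force: 0.0
```

>>> send_rows(targets=[0,0,-0.01,0,0,0,0.4,0,0,-0.03,0,0,0,0.4,0,0,-0.06,0,0,0,0.4,0,0,-0.095,0,0,0,0.4,0,0,-0.13,0,0,0,0.4,0,0,-0.16,0,0,0,0.4,0.03,0,-0.18,0,0,0,0.4,0.03,0,-0.18,0,0,0,0.4,0.03,0,-0.18,0,0,0,0.4])

```text
clock: 24.42
eef_pos: [517.9, 16.3, 169.6]
tcp_rot: [-3.141, -1.042, 0.02]
contact_force: [0.8, -0.0, -0.6]
opening: 0.7
grasp_force: 0.0
```

Run:
```python
from chk import *
run(("top",))
t=cams.grab_frame("top")["color"][130:235,120:345]; s_=cams.grab_frame("scene")["color"][160:270,190:400]
a=cv2.resize(t,(640,299)); b=cv2.resize(s_,(560,293))
o=np.zeros((598,640,3),np.uint8); o[:299]=a; o[299:592,:560]=b; cv2.imwrite("pics/fin.png",o); print(r.sense()["clock"])
```

```text
top or [200, 148, 10, 9, 67] z6 [648.8 112.8] z126 [630.1  96. ]
top or [181, 150, 12, 12, 81] z6 [632.9 175.5] z126 [615.5 153.9]
top or [201, 150, 17, 15, 89] z6 [622.5  84.1] z126 [605.9  69.6]
top gr [223, 149, 8, 8, 51] z6 [649.5  28. ] z126 [630.7  17.9]
top gr [235, 150, 3, 14, 27] z6 [632.1  -9.6] z126 [614.7 -16.8]
24.5667
```

View pics/fin.png

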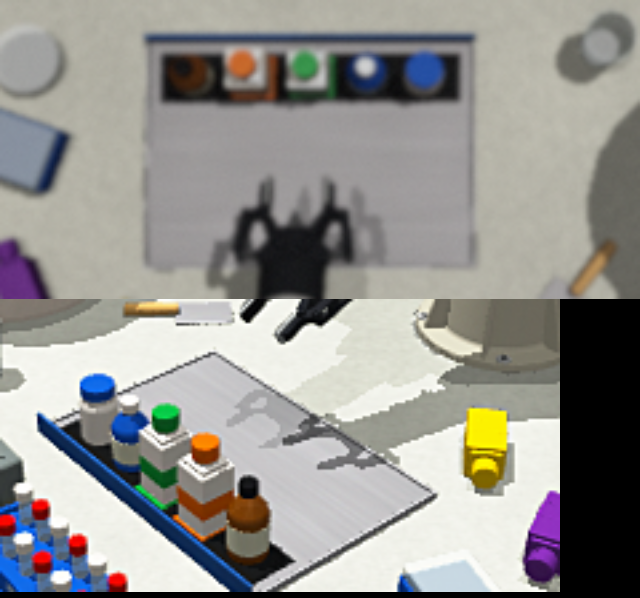

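Both bottles stand upright on their own squares. Their caps are at (630,96) and (631,18), within about 3 mm of the squares in the same camera. The neighbours have not moved and the gripper is clear.

```bash
python3 -c "
from rig import r
print(r.sign_off())"
```

```text
the job is handed in; nothing more can be done
None
```

Both bottles are standing upright, cap up and free, on the squares of their own colour (within about 3 mm by the top camera); the lane neighbours and other bench items look undisturbed, and the job was handed in at about 24.6 s, though sign-off returned no verdict.

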